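# Set a vial's stopper to depth with the bench press

### The arm

A 6-joint arm with a two-finger parallel gripper is mounted at the origin on the work surface. World frame = base frame: x ahead of the robot, y to its left, z up, the work surface at z = 0. Lengths are in m, angles in rad, forces in N, time in s.
With the tool pointing down it reaches from about 0.225 to 0.875 m from the base axis. Payload 3.4 kg.
Tool frame: the origin (TCP) lies between the finger pads; the fingertips stand 25 mm ahead of it and the grasp point (between the pads) lies 6 mm ahead of it (manip.tips_ahead is the distance from the TCP to the fingertips, in m); z points along the fingers, x is the direction in which the jaws open and shut, and the axes are right-handed (so a half turn about z gives the same grasp; the last joint's range is limited). The gripper opens to 85 mm and grips with 20 to 120 N. Pads are 22 mm wide; open, the fingers measure 114 mm over their backs; the gripper's body (76 mm by 85 mm) begins 54 mm behind the grasp point. The pads swing forward as they close: fully open they stand 13 mm farther back than shut.
Start: joints at [1.127, 0.276, 1.505, -0, 1.361, -0.121], TCP at [0.182, 0.545, 0.256] pointing down, gripper open.
Joint ranges: [-2.89, 2.89], [-0.75, 2.08], [0.22, 2.7], [-1.18, 4.32], [0.11, 2.71], [-2.7, 2.7]. Speed limits (rad/s): [2.57, 2.57, 3.14, 3.14, 3.14, 3.14].

### API

Orientations are given as a unit quaternion [w, x, y, z].
In Python, from rig import manip gives the robot as it stands. The module is installed in compiled form; this text tells all that it offers.
- The arm moves only by the tool send_rows, never from a script. Its argument "plan" is a list of rows, each an object with "linear": the shift along the tool's x, y, z in m, a list of three; "delta_rot": the turn, a rotation vector about the tool's x, y, z in degrees, a list of three; "fingers": the finger opening in m, from 0 to 0.0854. A call has 1 to 12 rows; each row shifts and turns the pose as measured when the row begins, along the tool's axes as they then stand; what a row does not reach is not made up. A row lasts 1/12 s, in which the tool goes at most 41.7 mm and 7.16 degrees, less where a joint would pass 70% of its speed; a pose out of reach is approached as far as the arm can. A call with a gripper value outside its range is refused whole. The fingers move at their own pace and stop on an object; "force" is the grip in N (left out, the last holds). Time passes only in rows, so rows that do not move let the fingers close. It gives the time, the measured TCP pose, the force and the opening at its end, in the units of the state.
- manip.get_state(): the state, without advancing time (a new reading comes with each control period).
- manip.get_image(name): name is "scene" or "top" or "wrist"; returns the picture (384x512x3 uint8, red, green, blue); there is no depth.
- manip.camera_info(name): a dict with "K" (3x3 intrinsics, pixels), "rvec" (rotation vector, rad) and "tvec" (3), from world to camera coordinates, as OpenCV has them. Camera axes: x right, y down, z forward; pixel columns grow to the right and rows downward; lengths in m; the calibration is good to about 2 mm. A picture is of the moment at which its call begins: read the wrist's pose just before it. camera_info takes no time and is no camera call; for the wrist camera it gives the pose at the moment of the call.
- manip.sign_off(): hands the job in, once; it reports no verdict.
Trained networks look in the newest picture that a camera, given by its name, has taken for a name from the list of things; names that differ only in an ending like _2 or _b are one class to them, and where a whole thing is asked for, a point or a joint stands for the part that bears it (a point fixed in the world has none). Each returns a list of dicts, best first, with "p" (0 to 1); they miss things now and then, are a little off and sometimes report something else, mostly with a low value. They report only what shows in the picture. A call takes as long as a camera call.
- manip.find_in(thing, camera): "extent" ([left, top, right, bottom] in pixels, round what is visible of it).
- manip.masks_of(thing, camera): "pixels" (384x512 bool, what is visible of it) and "extent" ([left, top, right, bottom] in pixels, round what is visible of it).
The state is a dict: "clock": time; "qpos": joint angles; "qd": joint speeds; "effort": joint torques, N m; "position": TCP position; "ee_rot": TCP orientation; "contact_force": force on the tool from outside, world axes, zero at the start; "moment": the same for the moment, N m; "width": finger opening in m.
Only numpy, scipy, OpenCV 4.12 (cv2) and the standard library are available. Lean on these libraries where they do the work, as an engineer would, in place of code of your own. Each camera call takes 0.05 s, during which the arm holds its last target. There are 200 camera calls.

### The job

One of the three vials still has its rubber stopper standing proud on a stem: stand that vial upright in the round pocket of the press's shuttle and let go, then slide the shuttle by its post right in under the plunger, up to its end stop. Then press the plunger's black knob slowly down until it bottoms on its stop, keep it there a moment so that the stopper is set to the press's depth, never leaning on it with more than 30 N, and let it spring back up. Push the stopper with the press only, not with the fingers, leave the vial in the press and everything else on the table as it is.

Things in the scene. Friction and masses are not known exactly. Their poses are not given: they have to be found in the camera images.
- press: Bench stoppering press, fixed: base plate, white column, overhanging head. Origin on the table below the plunger's axis, z up; the shuttle runs along its +y towards the plunger. In its frame (mm): plate x -55 to 105, y -260 to 60, top 12 up; guide rails at x -36 and 36, 22 high; head x -28 to 102, y -28 to 28, z 129 to 165; column below the head at x 62 to 102.
- shuttle (a joint): Travel of the shuttle in m along the press's +y: 0 = fully out, 0.110 = against its end stop, when the pocket is straight below the plunger. It starts 0 to 15 mm in, takes about 2 N to slide and stays where it is left.
- nest (a point): Centre of the flat floor of the shuttle's round pocket, 20 mm above the table (z up, moves with the shuttle). The pocket is 33 mm wide and 10 mm deep, with a small chamfer, in a grey block 60 x 60 mm whose top is 30 mm above the table.
- post (a point): Mid-height of the shuttle's upright black post, by which it is slid: 18 mm in diameter, from 22 to 64 mm above the table; this point is on its axis, 43 mm above the table, 90 mm from the pocket's centre towards the press's -y. The tongue under it (30 mm wide) has its top at 22 mm.
- shaft_top (a point): Point on the plunger's axis, 200 mm above the table with the plunger up, inside its black palm knob (44 mm in diameter, 26 mm thick). The knob is screwed on to a different height each time and its own height is not measured: its flat top stands 18 to 40 mm above this point. It does not shift on the shaft in use.
- plunger (a joint): How far the plunger is pressed, in m: 0 = up, 0.015 = on its hard stop. The spring takes about 4 N to start, 10 N at the bottom. With the vial below, its foot meets the proud stopper after about 8 mm; from there the stopper adds about 5 N, so about 15 N are needed just above the stop. Beyond the stop nothing yields and the force climbs steeply.
- vial_center (a point): The vial to be stoppered, amber glass: a point on its axis half-way up the glass, 33 mm above its underside (z along the axis). Body 30 mm in diameter, 50 mm high, then a neck 20 mm wide up to 66 mm. The stopper's flange (20 mm wide, 5 mm thick) stands 9 mm above the neck on a thinner stem, its top at 80 mm. About 70 g. Stands at any of three places.
- stopper (a joint): How far the stopper has been pushed into the vial from its proud start, in m: 0 = flange 9 mm above the neck, 0.009 = flange on the glass (too far). The press with its plunger on the stop sets it to about 0.007. It stays where it is pushed.
- vial_done: Bystander: a vial like the first but with its stopper already set (2 mm gap under the flange), 73 mm high, 30 mm in diameter. Origin at its underside.
- vial_small: Bystander: a smaller amber vial, 22 mm in diameter and 47 mm high. Origin at its underside.
- bottle: Bystander: white disinfectant bottle, 66 mm in diameter, 170 mm high. Origin at its underside.
- cap: Bystander: white bottle cap lying on the pad, 42 mm in diameter, 16 mm high. Origin at its underside.
- syringe_a: Bystander: capped syringe lying on the pad along its x, about 140 mm long, 20 mm wide. Origin below its middle.
- syringe_b: Bystander: a second capped syringe like the first. Origin below its middle.

How it is judged:
On the way, in this order (a step that is already met when the one before it is completed fails the run):
1. the vial stands in the shuttle's pocket, let go, its stopper still proud (horizontal distance between vial_center and nest below 0.005 m and z of vial_center in the frame of nest between 0.03 and 0.036 m and angle between vial_center's own z axis and vertical below 0.09 rad and value of joint stopper below 0.002 m and contact force between the fingers and vial below 0.1 N), for 0.1 s.
2. the shuttle is at its end stop with the vial in it, stopper still proud (horizontal distance between vial_center and nest below 0.005 m and z of vial_center in the frame of nest between 0.03 and 0.036 m and angle between vial_center's own z axis and vertical below 0.09 rad and value of joint shuttle above 0.107 m and value of joint stopper below 0.002 m), for 0.1 s.
3. the plunger is held on its stop above the vial (horizontal distance between vial_center and nest below 0.005 m and z of vial_center in the frame of nest between 0.03 and 0.036 m and angle between vial_center's own z axis and vertical below 0.09 rad and value of joint shuttle above 0.107 m and value of joint plunger above 0.0143 m), for 0.25 s.
At the end, for the whole second after the job is handed in: The vial stands upright in the pocket (within 5 mm of its centre and 3 mm of its floor, leaning less than 5 degrees), the shuttle is at its end stop (within 3 mm), the plunger is up again (within 2 mm), and the stopper has been pushed in by 5 to 8 mm (horizontal distance between vial_center and nest below 0.005 m and z of vial_center in the frame of nest between 0.03 and 0.036 m and angle between vial_center's own z axis and vertical below 0.09 rad and value of joint shuttle above 0.107 m and value of joint plunger below 0.002 m and value of joint stopper between 0.005 and 0.008 m); the robot touches nothing.
It fails at once if the plunger is pushed with more than 30 N (contact force between any of the fingers, the arm and plunger above 30 N).
It fails at once if the stopper is pushed with the fingers (contact force between the fingers and stopper above 4 N).
It fails at once if a bystander is moved by more than 30 mm or tipped (distance of any of vial_done, vial_small, bottle, cap, syringe_a, syringe_b from where it was at the start of the episode above 0.03 m or angle between any of vial_done, vial_small, bottle, cap's own z axis and vertical above 0.5 rad).
It also fails if it takes over 72 s, if anything falls off the work surface, if the arm or the gripper's body presses on something with over 40 N, if the wrist force passes 120 N, or if a joint passes its speed limit or range.

## Working session

There is one attempt and no reset: what is moved stays moved. The work goes in short steps, Python scripts to look and compute and a tool call to move; the robot and the scene stay as the last step left them, time stands still between calls to the robot, and variables do not carry over. Pictures are saved under pics/ and viewed, about 8 in all and at most 12, crops included, and the job is handed in when it is done.

Besides the shell and the picture viewer there is one more tool, called after "Call:" by a JSON object that holds its "method" and its "body", one argument or row to a line. send_rows: Moves the arm, as the interface text tells. Its arguments: {"type":"object","properties":{"plan":{"type":"array","items":{"type":"object","properties":{"linear":{"type":"array","items":{"type":"number"}},"delta_rot":{"type":"array","items":{"type":"number"}},"fingers":{"type":"number"}}}},"force":{"type":"number"}},"required":["plan"]}

```bash
mkdir -p pics; cat > h.py <<'E'
import numpy as np, cv2
from scipy.spatial.transform import Rotation as R
from rig import manip
def cam(n):
    c=manip.camera_info(n); return np.array(c["K"],float),cv2.Rodrigues(np.array(c["rvec"],float))[0],np.array(c["tvec"],float).ravel()
def proj(n,P,c=None):
    K,r,t=c or cam(n); q=(r@np.atleast_2d(P).T).T+t; q=(K@q.T).T; return q[:,:2]/q[:,2:]
def ray(n,uv,c=None):
    K,r,t=c or cam(n); d=r.T@np.linalg.inv(K)@np.array([uv[0],uv[1],1.]); return -r.T@t,d/np.linalg.norm(d)
def onz(n,uv,z,c=None):
    o,d=ray(n,uv,c); return o+d*(z-o[2])/d[2]
def tri(rs):
    A=np.zeros((3,3));b=np.zeros(3)
    for o,d in rs:
        M=np.eye(3)-np.outer(d,d);A+=M;b+=M@o
    p=np.linalg.solve(A,b); return p,[np.linalg.norm((np.eye(3)-np.outer(d,d))@(p-o)) for o,d in rs]
def save(n,f,crop=None,s=1):
    im=manip.get_image(n)
    o=im if crop is None else im[crop[1]:crop[3],crop[0]:crop[2]]
    cv2.imwrite("pics/"+f,cv2.resize(o,None,fx=s,fy=s,interpolation=cv2.INTER_CUBIC)[:,:,::-1]); return im
E
python3 - <<'E'
from h import *
a=manip.get_image("scene");b=manip.get_image("top")
cv2.imwrite("pics/a.png",cv2.resize(np.vstack([a,b]),(800//1,1200))[:600,:,::-1]);cv2.imwrite("pics/b.png",cv2.resize(b,(800,600))[:,:,::-1])
for n in("scene","top"):
    K,r,t=cam(n);print(n,-r.T@t,r[2],K[0,0])
    for th in ["press","shuttle","nest","post","shaft_top","vial_center","vial_done","vial_small","bottle"]:
        print(th,[(np.round(d["p"],2),np.round(d["extent"]).astype(int).tolist()) for d in manip.find_in(th,n)[:4]])
print(manip.get_state(), manip.tips_ahead)
E
```

```text
scene [1.11303996 0.42478138 0.86798698] [-0.53091842 -0.47020177 -0.70500775] 405.8598731047366
press [(np.float64(0.91), [184, 180, 308, 286])]
shuttle [(np.float64(0.69), [223, 197, 258, 230]), (np.float64(0.46), [158, 115, 184, 162])]
nest []
post [(np.float64(0.97), [219, 198, 261, 234])]
shaft_top [(np.float64(0.79), [273, 179, 295, 202]), (np.float64(0.54), [355, 299, 367, 324])]
vial_center [(np.float64(0.63), [349, 245, 367, 274])]
vial_done [(np.float64(0.63), [354, 301, 365, 328])]
vial_small [(np.float64(0.66), [412, 286, 428, 301])]
bottle [(np.float64(0.81), [155, 117, 184, 164])]
top [ 0.3732368  -0.06931062  1.38315233] [ 0.15032542  0.00474063 -0.9886252 ] 452.02828815179356
press [(np.float64(0.83), [202, 151, 307, 215])]
shuttle [(np.float64(0.64), [212, 180, 227, 195]), (np.float64(0.59), [245, 186, 293, 207])]
nest [(np.float64(0.66), [246, 185, 291, 203])]
post [(np.float64(0.72), [250, 189, 292, 206])]
shaft_top [(np.float64(0.64), [211, 178, 225, 196])]
vial_center [(np.float64(0.62), [153, 213, 168, 226])]
vial_done [(np.float64(0.57), [129, 171, 140, 185])]
vial_small []
bottle [(np.float64(0.55), [373, 202, 410, 225])]
{'clock': 1.0, 'qpos': array([ 1.12701857e+00,  2.75896200e-01,  1.50491830e+00, -7.93774569e-06,
        1.36068274e+00, -1.20981598e-01]), 'qd': array([ 0.00044999, -0.00058209,  0.0013393 , -0.00163924, -0.00182185,
        0.00121581]), 'effort': array([-5.90737818e-04, -4.16669333e+01, -2.46101421e+01, -1.93266728e-04,
        1.82116642e-04,  2.00681839e-06]), 'position': array([0.18241039, 0.54532759, 0.25632287]), 'ee_rot': array([-1.95976594e-05,  8.11547277e-01,  5.84286757e-01,  4.36692799e-05]), 'contact_force': array([-0.25280395,  0.73769794, -0.75410433]), 'moment': array([-0.0805709 , -0.00727604, -0.00472523]), 'width': 0.08507552408863488} 0.025
```

View pics/a.png

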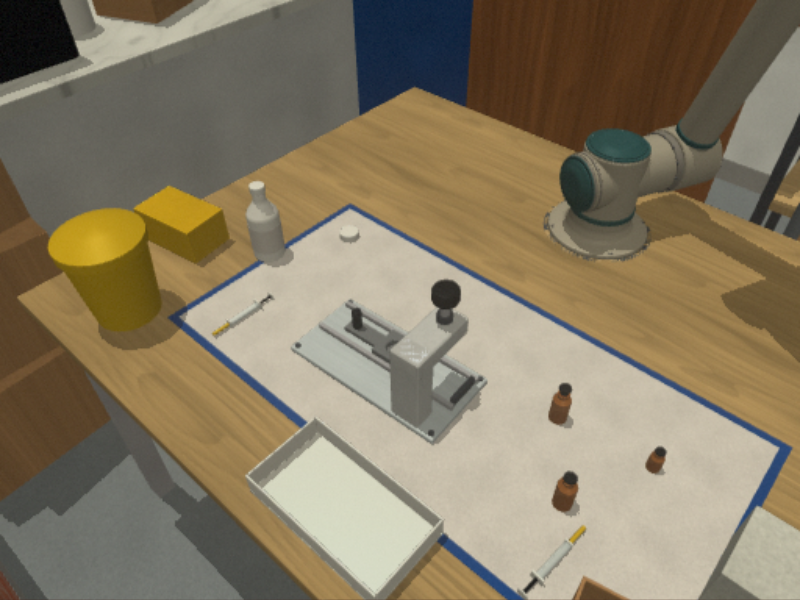

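View pics/b.png

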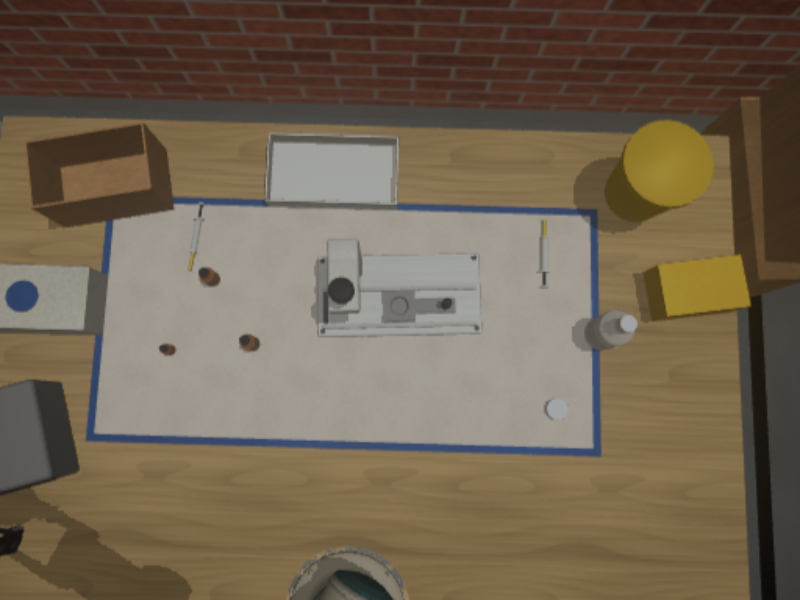

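Scene view: press in the middle (knob at about (446,294)), post at (357,317), two large vials at (560,403) and (565,490), the small one at (655,460). In the top view they appear at (249,342), (208,276) and (167,349), the knob at (341,291), the post at (446,304), the pocket at (400,305). The press's +y is roughly world +y.

```bash
python3 - <<'E'
from h import *
s=1/1.5625
P=dict(vialA=((565,389),(246,340)),vialB=((570,477),(205,271)),small=((659,453),(165,347)),posttop=((357,310),(446,301)),knobtop=((446,289),(341,290)))
for k,(a,b) in P.items():
    p,e=tri([ray("scene",np.array(a)*s),ray("top",np.array(b)*s)]);print(k,p.round(4),np.round(e,4))
print("nest",onz("top",np.array((400,305))*s,.03))
print("corners z12",[onz("top",np.array(q)*s,.012).round(4)[:2].tolist() for q in((480,333),(319,335),(479,254))])
c=manip.camera_info("wrist");K,r,t=cam("wrist");st=manip.get_state()
T=R.from_quat(np.roll(st["ee_rot"],-1)).as_matrix();print(T,"cam in tool",T.T@(-r.T@t-st["position"]),"fwd tool",T.T@r[2],K[0,0])
for n in("top","scene"):
  for th in("vial_center","vial_done"):
    for d in manip.masks_of(th,n)[:3]:
        ys,xs=np.nonzero(d["pixels"]);print(n,th,d["p"],xs.mean(),ys.mean())
E
```

```text
vialA [0.4899 0.2037 0.0701] [0.0007 0.0007]
vialB [0.6184 0.2899 0.0691] [0.0013 0.0013]
small [0.4751 0.3642 0.0374] [0.0007 0.0007]
posttop [ 0.5761 -0.1693  0.0623] [0.0004 0.0004]
knobtop [0.565  0.0176 0.2232] [0.0008 0.0008]
nest [ 0.5703527  -0.08254466  0.03      ]
corners z12 [[0.5223, -0.2401], [0.5093, 0.0735], [0.6797, -0.2366]]
[[ 3.17217968e-01  9.48352655e-01  4.79780647e-05]
 [ 9.48352652e-01 -3.17217971e-01  8.28396182e-05]
 [ 9.37806762e-05  1.92219096e-05 -9.99999995e-01]] cam in tool [-0.00095768 -0.07364738 -0.11822646] fwd tool [-4.22144054e-05  2.85965143e-01  9.58240020e-01] 279.9018222608396
scene vial_center 0.71 358.33846153846156 258.8692307692308
scene vial_done 0.52 361.446735395189 314.8006872852234
scene vial_done 0.33 419.6142857142857 294.4642857142857
```

Call:
{"method": "send_rows", "body": {
  "plan": [
    {"delta_rot": [0,0,-7]},
    {"delta_rot": [0,0,-7]},
    {"delta_rot": [0,0,-7]},
    {"linear": [-0.03,0.025,0]},
    {"linear": [-0.03,0.025,0]},
    {"linear": [-0.03,0.025,0]},
    {"linear": [-0.03,0.025,0]},
    {"linear": [-0.03,0.025,0]},
    {"linear": [-0.03,0.025,0]},
    {"linear": [-0.03,0.025,0]},
    {"linear": [-0.03,0.025,0]},
    {"linear": [-0.03,0.025,0]}
  ]
}}

```text
$.plan[0]: bad value
```

Call:
{"method": "send_rows", "body": {
  "plan": [
    {"linear": [0,0,0],"delta_rot": [0,0,-7],"fingers": 0.085},
    {"linear": [0,0,0],"delta_rot": [0,0,-7],"fingers": 0.085},
    {"linear": [0,0,0],"delta_rot": [0,0,-7],"fingers": 0.085},
    {"linear": [-0.03,0.025,0],"delta_rot": [0,0,0],"fingers": 0.085},
    {"linear": [-0.03,0.025,0],"delta_rot": [0,0,0],"fingers": 0.085},
    {"linear": [-0.03,0.025,0],"delta_rot": [0,0,0],"fingers": 0.085},
    {"linear": [-0.03,0.025,0],"delta_rot": [0,0,0],"fingers": 0.085},
    {"linear": [-0.03,0.025,0],"delta_rot": [0,0,0],"fingers": 0.085},
    {"linear": [-0.03,0.025,0],"delta_rot": [0,0,0],"fingers": 0.085},
    {"linear": [-0.03,0.025,0],"delta_rot": [0,0,0],"fingers": 0.085},
    {"linear": [-0.03,0.025,0],"delta_rot": [0,0,0],"fingers": 0.085},
    {"linear": [-0.03,0.025,0],"delta_rot": [0,0,0],"fingers": 0.085}
  ]
}}

```text
clock: 2.2
position: [0.4279, 0.2873, 0.2553]
ee_rot: [-0.002, 0.68, 0.733, 0.003]
contact_force: [0.6, 0.5, 0.6]
width: 0.085
```

```bash
python3 - <<'E'
from h import *
import pickle
c=cam("wrist");im=save("wrist","w1.png",s=1.5);pickle.dump(c,open("c1.pkl","wb"))
for th in("vial_center","vial_done","vial_small"):
    print(th,[(np.round(d["p"],2),np.round(d["extent"]).astype(int).tolist()) for d in manip.find_in(th,"wrist")[:4]])
for n,p in dict(A=(.49,.2037,.07),B=(.618,.29,.07)).items(): print(n,proj("wrist",p))
E
```

```text
vial_center [(np.float64(0.88), [168, 197, 200, 239]), (np.float64(0.64), [0, 285, 14, 302])]
vial_done [(np.float64(0.62), [235, 280, 256, 326]), (np.float64(0.34), [1, 229, 11, 274])]
vial_small [(np.float64(0.62), [297, 196, 315, 224]), (np.float64(0.17), [235, 278, 257, 327])]
A [[177.20564937 226.5207981 ]]
B [[244.04046965 321.1284586 ]]
```

View pics/w1.png

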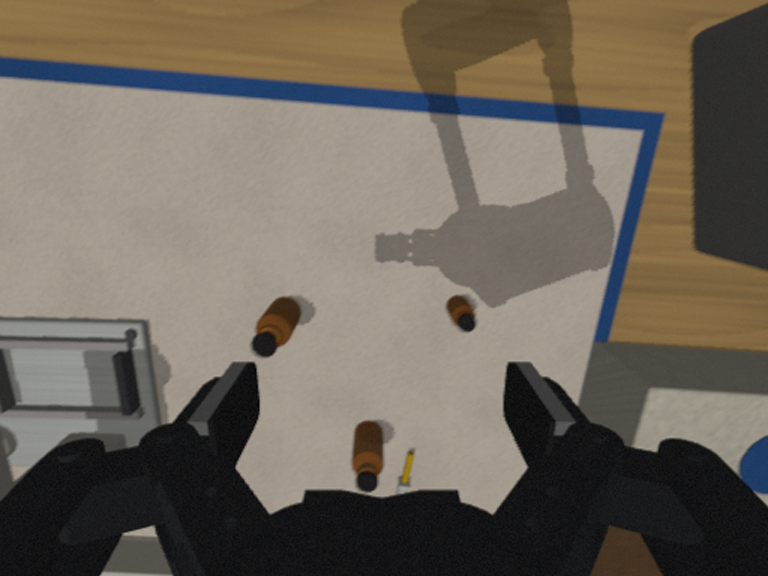

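Wrist view: the three vials show with black stoppers at (264,344), (367,481) and the small one at (465,322); the left large vial (A) is called vial_center with p 0.88. Closer look to see its gap.

Call:
{"method": "send_rows", "body": {
  "plan": [
    {"linear": [-0.017,0.007,0.024],"delta_rot": [0,0,0],"fingers": 0.085},
    {"linear": [-0.017,0.007,0.024],"delta_rot": [0,0,0],"fingers": 0.085},
    {"linear": [-0.017,0.007,0.024],"delta_rot": [0,0,0],"fingers": 0.085},
    {"linear": [-0.017,0.007,0.024],"delta_rot": [0,0,0],"fingers": 0.085},
    {"linear": [0,0,0],"delta_rot": [0,0,0],"fingers": 0.085}
  ]
}}

```text
clock: 2.82
position: [0.4581, 0.2299, 0.1579]
ee_rot: [-0.004, 0.677, 0.736, 0.007]
contact_force: [-0.3, 0.3, -0.6]
width: 0.0851
```

```bash
python3 - <<'E'
from h import *
import pickle
c=cam("wrist");im=manip.get_image("wrist");pickle.dump(c,open("c2.pkl","wb"));cv2.imwrite("pics/w2full.png",im[:,:,::-1])
print(manip.get_state()["position"])
u=proj("wrist",[.49,.2037,.07])[0];print(u)
x0,y0=int(u[0])-65,max(int(u[1])-60,0);print(x0,y0)
sc=manip.get_image("scene")[225:335,335:435]
cr=im[y0:y0+100,x0:x0+100]
o=np.zeros((500,800,3),np.uint8)
o[:400,:400]=cv2.resize(cr,(400,400),interpolation=cv2.INTER_CUBIC);o[:440,400:]=cv2.resize(sc,(400,440),interpolation=cv2.INTER_CUBIC)
cv2.imwrite("pics/w2.png",o[:,:,::-1])
for th in("vial_center","vial_done"):
    print(th,[(np.round(d["p"],2),np.round(d["extent"]).astype(int).tolist()) for d in manip.find_in(th,"wrist")[:4]])
E
```

```text
[0.45831011 0.23153283 0.15982705]
[215.35193356 241.37483394]
150 181
vial_center [(np.float64(0.75), [205, 199, 240, 262])]
vial_done [(np.float64(0.78), [280, 308, 309, 337])]
```

View pics/w2.png

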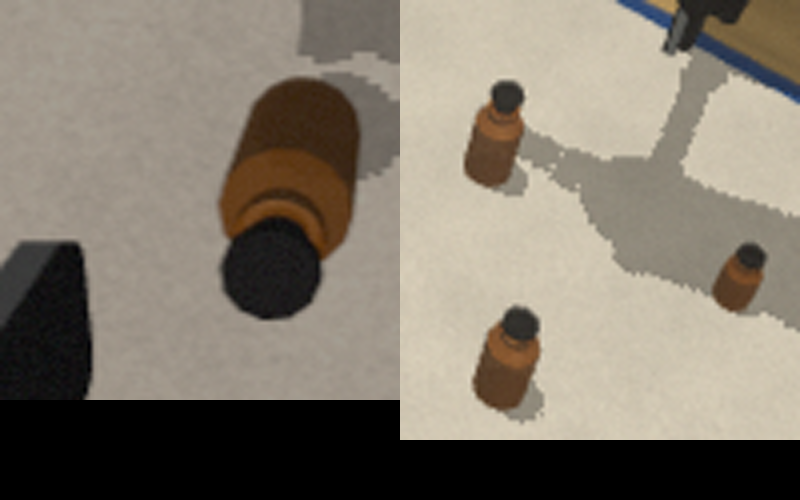

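A is the upper left vial in both crops (wrist stopper at about (218,248) full-frame), B the lower one; the gap can't be told apart by eye, so I measure the heights of the stopper tops.

```bash
python3 - <<'E'
from h import *
import pickle
w1=cv2.resize(cv2.imread("pics/w1.png"),(512,384),interpolation=cv2.INTER_AREA);w2=cv2.imread("pics/w2full.png")
c1=pickle.load(open("c1.pkl","rb"));c2=pickle.load(open("c2.pkl","rb"))
sc=manip.get_image("scene")[:,:,::-1];tp=manip.get_image("top")[:,:,::-1]
def blob(im,u,r):
    u=np.array(u); x0,y0=(u-r).astype(int); p=im[max(y0,0):y0+2*r,x0:x0+2*r].max(2)
    m=(p<62).astype(np.uint8);n,l,s,ce=cv2.connectedComponentsWithStats(m)
    k=[i for i in range(1,n) if s[i,4]>8]
    if not k:return None
    i=min(k,key=lambda i:np.linalg.norm(ce[i]-r)); return ce[i]+[x0,max(y0,0)],s[i,2:]
for nm,P in dict(A=(.4885,.2037,.074),B=(.617,.29,.074)).items():
    rs=[]
    for tag,im,c,r in(("w1",w1,c1,16),("w2",w2,c2,22),("scene",sc,cam("scene"),10),("top",tp,cam("top"),10)):
        u=proj(tag,P,c)[0];b=blob(im,u,r);print(nm,tag,u.round(1),b)
        if b is not None and b[1][2]<900: rs.append((tag,ray(tag,b[0],c)))
    for sel in(("w1","w2"),("scene","top"),("w1","scene"),("w2","scene"),("w1","w2","scene","top")):
        q=[x for t,x in rs if t in sel]
        if len(q)>1: p,e=tri(q);print(sel,p.round(4),np.round(e,4))
E
```

```text
A w1 [177.  225.8] (array([176.19323671, 228.96135266]), array([ 17,  17, 207], dtype=int32))
A w2 [216.9 243.6] (array([217.56995885, 247.65226337]), array([ 24,  26, 486], dtype=int32))
A scene [361.9 247.6] (array([361.075, 248.875]), array([ 7,  7, 40], dtype=int32))
A top [156.9 218.1] (array([156.84615385, 222.34615385]), array([ 18,  13, 104], dtype=int32))
('w1', 'w2') [0.4888 0.2048 0.081 ] [0.0005 0.0005]
('scene', 'top') [0.479  0.2031 0.0587] [0.0037 0.0037]
('w1', 'scene') [0.4927 0.2034 0.0735] [0.0007 0.0007]
('w2', 'scene') [0.4925 0.2042 0.0731] [0.0001 0.0001]
('w1', 'w2', 'scene', 'top') [0.4874 0.2037 0.0742] [0.0046 0.004  0.0047 0.0113]
B w1 [244.3 321.9] (array([244.24657534, 320.31506849]), array([ 13,  14, 146], dtype=int32))
B w2 [302.6 373.4] (array([301.5, 367. ]), array([  44,   33, 1452], dtype=int32))
B scene [365.  303.6] (array([364.5, 306. ]), array([ 8,  7, 48], dtype=int32))
B top [130.3 173.8] (array([130.09090909, 173.90909091]), array([ 5,  5, 22], dtype=int32))
('scene', 'top') [0.6182 0.2918 0.0673] [0.0007 0.0007]
('w1', 'scene') [0.6193 0.2907 0.0684] [0.0007 0.0007]
('w1', 'w2', 'scene', 'top') [0.6185 0.2911 0.0686] [0.0012 0.0007 0.0014]
```

```bash
cat >> h.py <<'E'
def goal(yaw):
    s,c=np.sin(np.radians(yaw)),np.cos(np.radians(yaw)); return np.array([[-s,c,0],[c,s,0],[0,0,-1.]]).T.T.reshape(3,3).T if False else np.column_stack([[-s,c,0],[c,s,0],[0,0,-1]])
def go(P,yaw,st=None):
    st=st or manip.get_state(); T=R.from_quat(np.roll(st["ee_rot"],-1)).as_matrix()
    print("pos",st["position"].round(4),"F",np.round(st["contact_force"],1),"w",round(st["width"],4),"t",round(st["clock"],2),"tilt",np.degrees(T[:2,2]).round(2))
    print("shift",(T.T@(np.array(P)-st["position"])).round(4),"rot",np.degrees(R.from_matrix(T.T@goal(yaw)).as_rotvec()).round(2))
E
python3 - <<'E'
from h import *
go((.4905,.2042,.15),3)
E
```

```text
pos [0.4611 0.2329 0.1635] F [ 0.4 -0.3  0.3] w 0.0847 t 3.12 tilt [0.79 1.17]
shift [-0.0313  0.0266  0.0133] rot [ 0.87 -1.12  1.89]
```

Call:
{"method": "send_rows", "body": {
  "plan": [
    {"linear": [-0.012,0.01,0.005],"delta_rot": [0.4,-0.6,1],"fingers": 0.085},
    {"linear": [-0.012,0.01,0.005],"delta_rot": [0.4,-0.5,0.9],"fingers": 0.085},
    {"linear": [-0.007,0.006,0.003],"delta_rot": [0,0,0],"fingers": 0.085},
    {"linear": [0,0,0],"delta_rot": [0,0,0],"fingers": 0.085},
    {"linear": [0,0,0],"delta_rot": [0,0,0],"fingers": 0.085},
    {"linear": [0,0,0],"delta_rot": [0,0,0],"fingers": 0.085}
  ]
}}

```text
clock: 3.62
position: [0.4946, 0.2027, 0.1522]
ee_rot: [0.002, 0.689, 0.725, 0.002]
contact_force: [0.1, -1.0, 0.7]
width: 0.0849
```

```bash
python3 - <<'E'
from h import *
import pickle
go((.4905,.2042,.15),3)
c=cam("wrist");im=manip.get_image("wrist");pickle.dump(c,open("c3.pkl","wb"));cv2.imwrite("pics/w3full.png",im[:,:,::-1])
go((.4905,.2042,.15),3)
print(manip.find_in("vial_center","wrist")[:2]);go((.4905,.2042,.15),3)
cv2.imwrite("pics/w3.png",cv2.resize(im[100:384,100:412],None,fx=2,fy=2,interpolation=cv2.INTER_CUBIC)[:,:,::-1])
E
```

```text
pos [0.4946 0.2027 0.1522] F [ 0.1 -1.   0.7] w 0.0849 t 3.62 tilt [0.39 0.01]
shift [ 0.0017 -0.004   0.0021] rot [ 0.39  0.01 -0.1 ]
pos [0.4945 0.2027 0.1522] F [ 0.5  0.7 -0.3] w 0.0847 t 3.67 tilt [0.39 0.01]
shift [ 0.0017 -0.0039  0.0022] rot [ 0.39  0.01 -0.09]
[{'extent': [239.2, 167.6, 273.9, 226.8], 'p': 0.8}]
pos [0.4942 0.203  0.1523] F [-0.6 -0.1  0.2] w 0.0848 t 3.72 tilt [0.39 0.01]
shift [ 0.0014 -0.0037  0.0022] rot [ 0.39  0.01 -0.07]
```

View pics/w3.png

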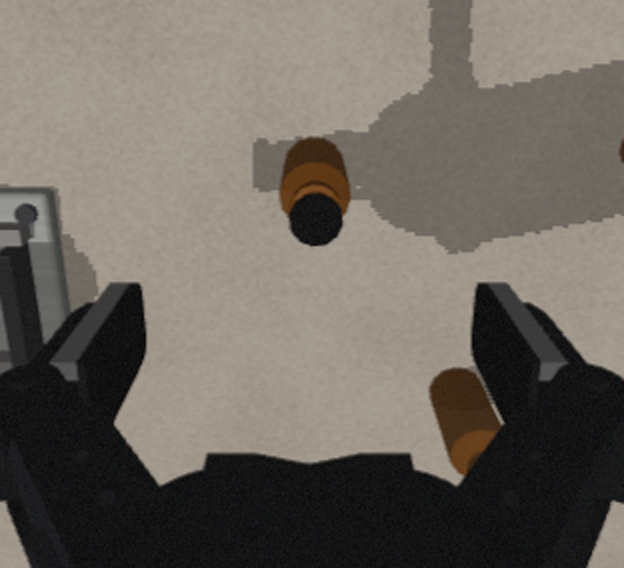

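```bash
python3 - <<'E'
from h import *
import pickle
from scipy.optimize import least_squares
L=[]
for i,u0,box in((2,(217.5,248),(190,190,260,230)),(3,(257.5,209.5),(232,160,282,190))):
    c=pickle.load(open(f"c{i}.pkl","rb"));im=cv2.imread(f"pics/w{i}full.png").astype(int)
    x0,y0,x1,y1=box;p=im[y0:y1,x0:x1];m=((p[:,:,2]-p[:,:,0])>22).astype(np.uint8)
    m=cv2.morphologyEx(m,cv2.MORPH_OPEN,np.ones((3,3)));ys,xs=np.nonzero(m);row=ys.min()+y0;print(i,"row",row,"body cols",xs.min()+x0,xs.max()+x0)
    g=im.max(2);k=slice(int(u0[1])-15,int(u0[1])+16),slice(int(u0[0])-15,int(u0[0])+16)
    n,l,s,ce=cv2.connectedComponentsWithStats((g[k]<62).astype(np.uint8));j=l[15,15];cap=ce[j]+[int(u0[0])-15,int(u0[1])-15];print("cap",cap,s[j])
    L.append((c,cap,row))
th=np.linspace(0,2*np.pi,181);C=np.c_[np.cos(th),np.sin(th),0*th]
def res(v,L=L):
    r=[]
    for c,cap,row in L:
        up=proj(0,[v[0],v[1],v[2]],c)[0];lo=proj(0,[v[0],v[1],v[2]-.005],c)[0]
        r+=list((up+lo)/2-cap)+[proj(0,C*.015+[v[0],v[1],.0005],c)[:,1].min()-row+.0]
    return np.array(r)
for LL in(L,L[:1],L[1:]):
    s=least_squares(res,[.49,.204,.075],args=(LL,),x_scale=.01);print(s.x.round(4),s.fun.round(2))
E
```

```text
2 row 200 body cols 205 239
cap [217.56995885 247.65226337] [  4   2  24  26 486]
3 row 168 body cols 241 273
cap [257.5154827  209.20582878] [  3   2  26  27 549]
[0.491  0.2046 0.0785] [-0.    0.05 -0.1   0.   -0.06  0.12]
[0.4911 0.2046 0.0782] [-0.  0.  0.]
[0.4909 0.2046 0.0789] [-0. -0.  0.]
```

Call:
{"method": "send_rows", "body": {
  "plan": [
    {"linear": [0.0018,-0.003,0.025],"delta_rot": [0.4,0,0],"fingers": 0.075},
    {"linear": [0,0,0.025],"delta_rot": [0,0,0],"fingers": 0.07},
    {"linear": [0,0,0.025],"delta_rot": [0,0,0],"fingers": 0.06},
    {"linear": [0,0,0.02],"delta_rot": [0,0,0],"fingers": 0.06},
    {"linear": [0,0,0.01],"delta_rot": [0,0,0],"fingers": 0.06},
    {"linear": [0,0,0],"delta_rot": [0,0,0],"fingers": 0.06},
    {"linear": [0,0,0],"delta_rot": [0,0,0],"fingers": 0.06}
  ]
}}

```text
clock: 4.3
position: [0.4919, 0.2066, 0.0462]
ee_rot: [0.001, 0.688, 0.725, 0.003]
contact_force: [0.7, 0.4, 0.7]
width: 0.0601
```

```bash
python3 - <<'E'
from h import *
go((.491,.2046,.044),3)
E
```

```text
pos [0.4919 0.2066 0.0462] F [0.7 0.4 0.7] w 0.0601 t 4.3 tilt [0.29 0.15]
shift [-0.002  -0.001   0.0022] rot [ 0.3  -0.14  0.  ]
```

Close gently, then lift.

Call:
{"method": "send_rows", "body": {
  "plan": [
    {"linear": [-0.002,-0.001,0.002],"delta_rot": [0.3,-0.1,0],"fingers": 0.05},
    {"linear": [0,0,0],"delta_rot": [0,0,0],"fingers": 0.04},
    {"linear": [0,0,0],"delta_rot": [0,0,0],"fingers": 0.034},
    {"linear": [0,0,0],"delta_rot": [0,0,0],"fingers": 0.025},
    {"linear": [0,0,0],"delta_rot": [0,0,0],"fingers": 0.02},
    {"linear": [0,0,0],"delta_rot": [0,0,0],"fingers": 0.02},
    {"linear": [0,0,0],"delta_rot": [0,0,0],"fingers": 0.02}
  ],
  "force": 25
}}

```text
clock: 4.88
position: [0.4933, 0.2055, 0.0484]
ee_rot: [0.002, 0.688, 0.726, 0.003]
contact_force: [0.6, 0.6, -0.7]
width: 0.0291
```

```bash
python3 - <<'E'
from h import *
go((.57,-.083,.18),3)
E
```

```text
pos [0.4933 0.2055 0.0484] F [ 0.6  0.6 -0.7] w 0.0291 t 4.88 tilt [0.41 0.16]
shift [-0.2918  0.0623 -0.1318] rot [ 0.42 -0.14  0.03]
```

Call:
{"method": "send_rows", "body": {
  "plan": [
    {"linear": [0,0,-0.02],"delta_rot": [0.4,-0.1,0],"fingers": 0.02},
    {"linear": [0,0,-0.03],"delta_rot": [0,0,0],"fingers": 0.02},
    {"linear": [0,0,-0.03],"delta_rot": [0,0,0],"fingers": 0.02},
    {"linear": [-0.028,-0.014,0],"delta_rot": [0,0,0],"fingers": 0.02},
    {"linear": [-0.028,-0.014,0],"delta_rot": [0,0,0],"fingers": 0.02},
    {"linear": [-0.028,-0.014,0],"delta_rot": [0,0,0],"fingers": 0.02},
    {"linear": [-0.028,-0.014,0],"delta_rot": [0,0,0],"fingers": 0.02},
    {"linear": [-0.028,-0.014,0],"delta_rot": [0,0,0],"fingers": 0.02},
    {"linear": [-0.035,-0.002,0],"delta_rot": [0,0,0],"fingers": 0.02},
    {"linear": [-0.035,-0.002,0],"delta_rot": [0,0,0],"fingers": 0.02},
    {"linear": [-0.035,-0.002,0],"delta_rot": [0,0,0],"fingers": 0.02},
    {"linear": [-0.03,-0.002,0],"delta_rot": [0,0,0],"fingers": 0.02}
  ]
}}

```text
clock: 5.88
position: [0.4287, -0.0776, 0.1334]
ee_rot: [0.002, 0.684, 0.73, 0.003]
contact_force: [1.0, 0.4, -1.5]
width: 0.0288
```

```bash
python3 - <<'E'
from h import *
go((.47,-.083,.13),3)
E
```

```text
pos [ 0.4287 -0.0776  0.1334] F [ 1.   0.4 -1.5] w 0.0288 t 5.88 tilt [0.43 0.14]
shift [-0.0081  0.0408  0.0037] rot [ 0.44 -0.12  0.75]
```

Call:
{"method": "send_rows", "body": {
  "plan": [
    {"linear": [-0.004,0.02,-0.02],"delta_rot": [0.4,-0.1,0.7],"fingers": 0.02},
    {"linear": [-0.004,0.03,-0.016],"delta_rot": [0,0,0],"fingers": 0.02},
    {"linear": [0,0.03,0],"delta_rot": [0,0,0],"fingers": 0.02},
    {"linear": [0,0.03,0],"delta_rot": [0,0,0],"fingers": 0.02},
    {"linear": [0,0.03,0],"delta_rot": [0,0,0],"fingers": 0.02},
    {"linear": [0,0,0],"delta_rot": [0,0,0],"fingers": 0.02},
    {"linear": [0,0,0],"delta_rot": [0,0,0],"fingers": 0.02},
    {"linear": [0,0,0],"delta_rot": [0,0,0],"fingers": 0.02}
  ]
}}

```text
clock: 6.55
position: [0.5714, -0.0888, 0.1696]
ee_rot: [0.0, 0.694, 0.72, -0.001]
contact_force: [-1.6, 0.7, -2.3]
width: 0.0292
```

```bash
python3 - <<'E'
from h import *
import pickle
go((.57,-.083,.17),3)
c=cam("wrist");im=manip.get_image("wrist");pickle.dump(c,open("c4.pkl","wb"));cv2.imwrite("pics/w4full.png",im[:,:,::-1])
cv2.imwrite("pics/w4.png",cv2.resize(im[90:384,90:450],None,fx=2,fy=2,interpolation=cv2.INTER_CUBIC)[:,:,::-1])
print(proj("wrist",[[.5703,-.0825,.03],[.576,-.169,.064]]))
for th in("nest","post","shuttle"):print(th,manip.find_in(th,"wrist")[:2])
go((.57,-.083,.17),3)
E
```

```text
pos [ 0.5714 -0.0888  0.1696] F [-1.6  0.7 -2.3] w 0.0292 t 6.55 tilt [-0.09 -0.13]
shift [ 0.0059 -0.0012 -0.0004] rot [-0.1   0.12 -0.87]
[[261.25954953 190.93950277]
 [159.59222329 204.71670805]]
nest [{'extent': [148.3, 152.9, 292.6, 218.1], 'p': 0.62}]
post [{'extent': [145.8, 157.8, 294.8, 220.4], 'p': 0.83}]
shuttle []
pos [ 0.5701 -0.0886  0.1699] F [ 0.   1.5 -0.3] w 0.0294 t 6.75 tilt [-0.14 -0.12]
shift [ 0.0056  0.0001 -0.0001] rot [-0.14  0.11 -0.89]
```

View pics/w4.png

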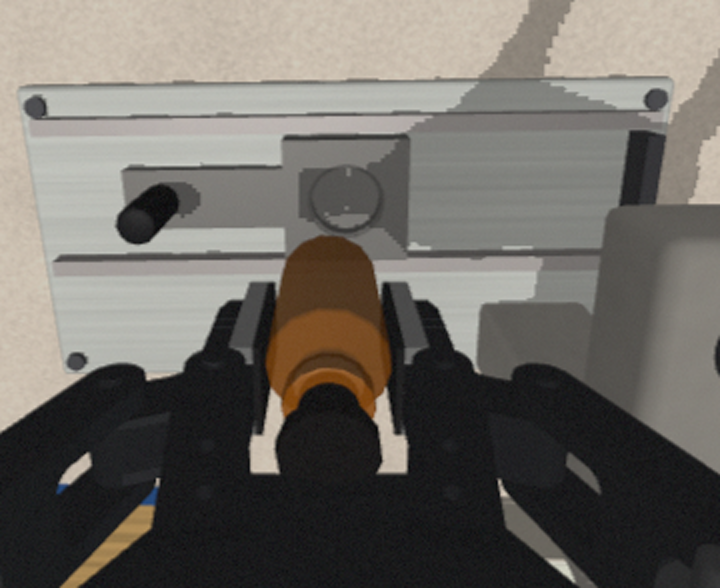

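Wrist view shows the pocket rim centred at crop (346,198) → pixel (263,189), the post top at (137,225) → (158.5,202.5), and the held vial with its stem visible under the stopper (so it is the proud one).

```bash
python3 - <<'E'
from h import *
import pickle
from scipy.optimize import least_squares
c=pickle.load(open("c4.pkl","rb"));im=cv2.imread("pics/w4full.png").astype(int)
P=np.array([.5714,-.0888,.1696]);q=np.array([0.0,.694,.72,-.001]);T=R.from_quat(np.roll(q/np.linalg.norm(q),-1)).as_matrix()
# pocket rim circle
g=cv2.GaussianBlur(im.astype(np.uint8),(3,3),0)[:,:,1]
cr=cv2.HoughCircles(cv2.resize(g[160:215,235:300],None,fx=4,fy=4,interpolation=cv2.INTER_CUBIC),cv2.HOUGH_GRADIENT,1,40,param1=60,param2=15,minRadius=55,maxRadius=90)
print("hough",None if cr is None else (cr[0][:3]/4+[235,160,0]).round(1))
pk=onz(0,(263.2,189.2),.03,c);print("pocket z.03",pk.round(4))
top=onz("top",np.array((400,305))/1.5625,.03);print("from top cam",top.round(4))
print("post top",onz(0,(158.5,202.5),.064,c).round(4))
e=[onz(0,np.array(u)/2+90,.012,c) for u in((20,88),(672,77))];d=e[1]-e[0];print("edge yaw",np.degrees(np.arctan2(-d[0],d[1])))
# vial base arc
m=((im[:,:,2]-im[:,:,0])>25)
pts=[(x,np.nonzero(m[195:240,x])[0].min()+195) for x in range(232,280) if m[195:225,x].any()]
print(pts[::6])
pts=np.array(pts,float);th=np.linspace(0,2*np.pi,361)
def res(v):
    C=np.c_[v[0]+.015*np.cos(th),v[1]+.015*np.sin(th),0*th+.048]
    U=proj(0,P+(T@C.T).T,c);ce=U.mean(0);r=np.linalg.norm(U-ce,axis=1)
    a=np.arctan2(*(pts-ce).T[::-1]);au=np.arctan2(*(U-ce).T[::-1]);o=np.argsort(au)
    return np.linalg.norm(pts-ce,axis=1)-np.interp(a,au[o],r[o],period=2*np.pi)
s=least_squares(res,[0,0],x_scale=.01,loss="soft_l1");print("vial base in tool",s.x.round(4),np.abs(s.fun).mean())
print("vial world",(P+T@[s.x[0],s.x[1],.048]).round(4))
E
```

```text
hough None
pocket z.03 [ 0.5694 -0.0809  0.03  ]
from top cam [ 0.5704 -0.0825  0.03  ]
post top [ 0.5749 -0.17    0.064 ]
edge yaw 3.109159858367045
[(232, np.int64(224)), (238, np.int64(214)), (244, np.int64(210)), (250, np.int64(208)), (256, np.int64(208)), (262, np.int64(209)), (268, np.int64(212)), (274, np.int64(220))]
vial base in tool [-0.0008 -0.    ] 0.24254415057928452
vial world [ 0.5714 -0.0896  0.1216]
```

Call:
{"method": "send_rows", "body": {
  "plan": [
    {"linear": [0.004,0,0.015],"delta_rot": [-0.1,0.1,-0.9],"fingers": 0.02},
    {"linear": [0.004,-0.001,0.015],"delta_rot": [0,0,0],"fingers": 0.02},
    {"linear": [0,0,0.012],"delta_rot": [0,0,0],"fingers": 0.02},
    {"linear": [0,0,0.01],"delta_rot": [0,0,0],"fingers": 0.02},
    {"linear": [0,0,0],"delta_rot": [0,0,0],"fingers": 0.02},
    {"linear": [0,0,0],"delta_rot": [0,0,0],"fingers": 0.02},
    {"linear": [0,0,0],"delta_rot": [0,0,0],"fingers": 0.02}
  ]
}}

```text
clock: 7.33
position: [0.5649, -0.0806, 0.1188]
ee_rot: [0.001, 0.688, 0.725, 0.0]
contact_force: [0.6, 0.5, -1.4]
width: 0.0294
```

```bash
python3 - <<'E'
from h import *
import pickle
go((.5694,-.0801,.118),3.1)
st=manip.get_state();c=cam("wrist");im=manip.get_image("wrist");pickle.dump((c,st),open("c5.pkl","wb"));cv2.imwrite("pics/w5full.png",im[:,:,::-1])
go((.5694,-.0801,.118),3.1)
o=cv2.resize(im[150:250,190:330],None,fx=5,fy=5,interpolation=cv2.INTER_CUBIC)[:,:,::-1].copy()
th=np.linspace(0,2*np.pi,73)
for q,col in(((.5694,-.0809),(0,255,0)),((.5704,-.0825),(0,0,255))):
    U=proj(0,np.c_[q[0]+.0165*np.cos(th),q[1]+.0165*np.sin(th),0*th+.03],c)
    cv2.polylines(o,[((U-[190,150]+.5)*5-.5).round().astype(np.int32)],True,col,1)
cv2.imwrite("pics/w5.png",o)
E
```

```text
pos [ 0.5649 -0.0806  0.1188] F [ 0.6  0.5 -1.4] w 0.0294 t 7.33 tilt [ 0.08 -0.07]
shift [0.0003 0.0046 0.0008] rot [ 0.07  0.07 -0.12]
pos [ 0.5651 -0.0807  0.119 ] F [ 0.4 -0.8  0.3] w 0.0291 t 7.38 tilt [ 0.12 -0.08]
shift [0.0004 0.0043 0.001 ] rot [ 0.11  0.08 -0.12]
```

View pics/w5.png

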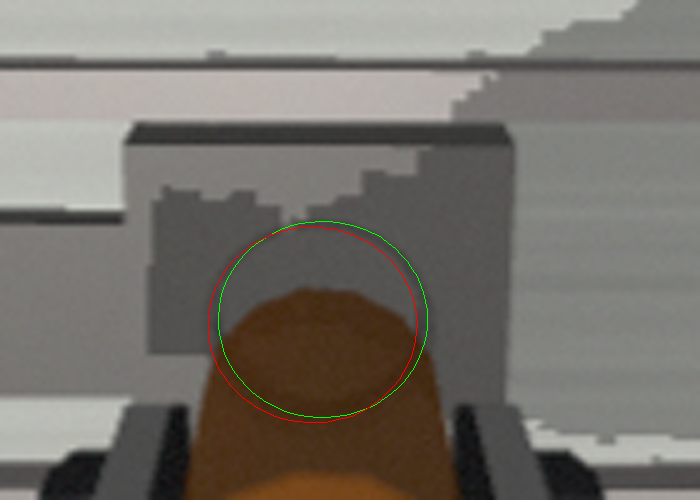

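```bash
python3 - <<'E'
from h import *
import pickle
c,st=pickle.load(open("c5.pkl","rb"))
f=lambda u:onz(0,(np.array(u)+.5)/5-.5+[190,150],.03,c)
a,b=f((124,145)),f((514,148));d=b-a;print(a,b,np.linalg.norm(d),"yaw",np.degrees(np.arctan2(-d[0],d[1])))
y=np.radians(3.1);n=np.array([np.cos(y),np.sin(y)]);print("centre",(a+b)[:2]/2+.03*n)
# same from w4: block near corners crop (283,137),(409,136)
c4=pickle.load(open("c4.pkl","rb"));g=lambda u:onz(0,(np.array(u)+.5)/2-.5+[90,90],.03,c4)
a,b=g((283,138)),g((409,137));print(np.linalg.norm(b-a),"centre w4",(a+b)[:2]/2+.03*n)
# base arc min row & col -> vial
im=cv2.imread("pics/w5full.png").astype(int);m=((im[:,:,2]-im[:,:,0])>25)
pts=np.array([(x,np.nonzero(m[195:240,x])[0].min()+195) for x in range(234,276) if m[195:225,x].any()],float);print(pts[::6].tolist())
P=st["position"];T=R.from_quat(np.roll(st["ee_rot"],-1)).as_matrix();th=np.linspace(0,2*np.pi,361)
from scipy.optimize import least_squares
def res(v):
    C=np.c_[v[0]+.015*np.cos(th),v[1]+.015*np.sin(th),0*th+.048]
    U=proj(0,P+(T@C.T).T,c);ce=U.mean(0);r=np.linalg.norm(U-ce,axis=1)
    a=np.arctan2(*(pts-ce).T[::-1]);au=np.arctan2(*(U-ce).T[::-1]);o=np.argsort(au)
    return np.linalg.norm(pts-ce,axis=1)-np.interp(a,au[o],r[o],period=2*np.pi)
s=least_squares(res,[0,0],x_scale=.01,loss="soft_l1");print("vial base in tool",s.x.round(4),"world",(P+T@[s.x[0],s.x[1],.048]).round(4))
E
```

```text
[ 0.54247141 -0.11250415  0.03      ] [ 0.53982261 -0.05331652  0.03      ] 0.05924687051222077 yaw 2.5624226580380283
centre [ 0.57110311 -0.08128797]
0.05837945531747734 centre w4 [ 0.56986129 -0.08107546]
[[234.0, 218.0], [240.0, 212.0], [246.0, 209.0], [252.0, 208.0], [258.0, 208.0], [264.0, 210.0], [270.0, 214.0]]
vial base in tool [-0.0006 -0.    ] world [ 0.5649 -0.0813  0.0708]
```

Call:
{"method": "send_rows", "body": {
  "plan": [
    {"linear": [0.0003,0.005,0.01],"delta_rot": [0.1,0,0],"fingers": 0.02},
    {"linear": [0,0,0.01],"delta_rot": [0,0,0],"fingers": 0.02},
    {"linear": [0,0,0.008],"delta_rot": [0,0,0],"fingers": 0.02},
    {"linear": [0,0,0.004],"delta_rot": [0,0,0],"fingers": 0.02},
    {"linear": [0,0,0],"delta_rot": [0,0,0],"fingers": 0.02},
    {"linear": [0,0,0],"delta_rot": [0,0,0],"fingers": 0.02},
    {"linear": [0,0,0],"delta_rot": [0,0,0],"fingers": 0.02}
  ]
}}

```text
clock: 7.97
position: [0.572, -0.0806, 0.0847]
ee_rot: [0.002, 0.689, 0.725, 0.0]
contact_force: [0.3, -0.1, 0.3]
width: 0.0292
```

```bash
python3 - <<'E'
from h import *
go((.5702,-.0804,.0684),3.1)
E
```

```text
pos [ 0.572  -0.0806  0.0847] F [ 0.3 -0.1  0.3] w 0.0292 t 7.97 tilt [ 0.15 -0.12]
shift [ 0.0004 -0.0019  0.0163] rot [ 0.15  0.13 -0.13]
```

Call:
{"method": "send_rows", "body": {
  "plan": [
    {"linear": [0.0003,-0.0015,0.001],"delta_rot": [0.1,0.1,0],"fingers": 0.02},
    {"linear": [0,0,0.002],"delta_rot": [0,0,0],"fingers": 0.02},
    {"linear": [0,0,0.002],"delta_rot": [0,0,0],"fingers": 0.02},
    {"linear": [0,0,0.002],"delta_rot": [0,0,0],"fingers": 0.02},
    {"linear": [0,0,0],"delta_rot": [0,0,0],"fingers": 0.02}
  ]
}}

```text
clock: 8.38
position: [0.5709, -0.0806, 0.078]
ee_rot: [0.001, 0.689, 0.725, 0.001]
contact_force: [-1.7, -0.1, -0.9]
width: 0.029
```

```bash
python3 - <<'E'
from h import *
go((.5702,-.0804,.0684),3.1)
E
```

```text
pos [ 0.5709 -0.0806  0.078 ] F [-1.7 -0.1 -0.9] w 0.029 t 8.38 tilt [ 0.15 -0.05]
shift [ 0.0002 -0.0007  0.0096] rot [ 0.14  0.06 -0.14]
```

Call:
{"method": "send_rows", "body": {
  "plan": [
    {"linear": [0,-0.0005,0.0015],"delta_rot": [0,0,0],"fingers": 0.02},
    {"linear": [0,0,0.0015],"delta_rot": [0,0,0],"fingers": 0.02},
    {"linear": [0,0,0.0015],"delta_rot": [0,0,0],"fingers": 0.02}
  ]
}}

```text
clock: 8.63
position: [0.5709, -0.0807, 0.0737]
ee_rot: [0.002, 0.689, 0.725, 0.001]
contact_force: [-0.7, 0.2, -0.4]
width: 0.0293
```

```bash
python3 - <<'E'
from h import *
go((.5702,-.0804,.0684),3.1)
E
```

```text
pos [ 0.5709 -0.0807  0.0737] F [-0.7  0.2 -0.4] w 0.0293 t 8.63 tilt [ 0.24 -0.07]
shift [ 0.0004 -0.0007  0.0053] rot [ 0.24  0.08 -0.14]
```

Entering the pocket freely (4–5 mm in, no force).

Call:
{"method": "send_rows", "body": {
  "plan": [
    {"linear": [0,0,0.0015],"delta_rot": [0.2,0,0],"fingers": 0.02},
    {"linear": [0,0,0.0015],"delta_rot": [0,0,0],"fingers": 0.02},
    {"linear": [0,0,0.001],"delta_rot": [0,0,0],"fingers": 0.02}
  ]
}}

```text
clock: 8.88
position: [0.5711, -0.0808, 0.0692]
ee_rot: [0.001, 0.689, 0.725, -0.0]
contact_force: [0.2, 0.3, -1.1]
width: 0.0294
```

```bash
python3 - <<'E'
from h import *
go((.5702,-.0804,.0684),3.1)
E
```

```text
pos [ 0.5711 -0.0808  0.0692] F [ 0.2  0.3 -1.1] w 0.0294 t 8.88 tilt [ 0.04 -0.08]
shift [ 0.0004 -0.0009  0.0008] rot [ 0.03  0.09 -0.14]
```

Call:
{"method": "send_rows", "body": {
  "plan": [
    {"linear": [0,0,0.0007],"delta_rot": [0,0,0],"fingers": 0.02},
    {"linear": [0,0,0.0007],"delta_rot": [0,0,0],"fingers": 0.02},
    {"linear": [0,0,0],"delta_rot": [0,0,0],"fingers": 0.02}
  ]
}}

```text
clock: 9.13
position: [0.571, -0.0807, 0.0673]
ee_rot: [0.001, 0.689, 0.725, -0.0]
contact_force: [0.2, 0.3, -0.9]
width: 0.0289
```

```bash
python3 - <<'E'
from h import *
go((.5702,-.0804,.0684),3.1)
E
```

```text
pos [ 0.571  -0.0807  0.0673] F [ 0.2  0.3 -0.9] w 0.0289 t 9.13 tilt [ 0.01 -0.08]
shift [ 0.0004 -0.0008 -0.0011] rot [ 0.01  0.08 -0.14]
```

Call:
{"method": "send_rows", "body": {
  "plan": [
    {"linear": [0,0,0.001],"delta_rot": [0,0,0],"fingers": 0.02},
    {"linear": [0,0,0.001],"delta_rot": [0,0,0],"fingers": 0.02}
  ]
}}

```text
clock: 9.3
position: [0.5712, -0.0808, 0.0664]
ee_rot: [0.001, 0.689, 0.725, -0.0]
contact_force: [-3.1, 0.4, 12.7]
width: 0.0292
```

```bash
python3 - <<'E'
from h import *
go((.5702,-.0804,.0684),3.1)
im=manip.get_image("scene");u=proj("scene",[.57,-.08,.05])[0];print(u)
x,y=u.astype(int);cv2.imwrite("pics/s6.png",cv2.resize(im[y-45:y+35,x-45:x+65],None,fx=6,fy=6,interpolation=cv2.INTER_CUBIC)[:,:,::-1])
E
```

```text
pos [ 0.5712 -0.0808  0.0664] F [-3.1  0.4 12.7] w 0.0292 t 9.3 tilt [ 0.04 -0.09]
shift [ 0.0004 -0.001  -0.002 ] rot [ 0.03  0.09 -0.14]
[253.90554073 215.88130257]
```

View pics/s6.png

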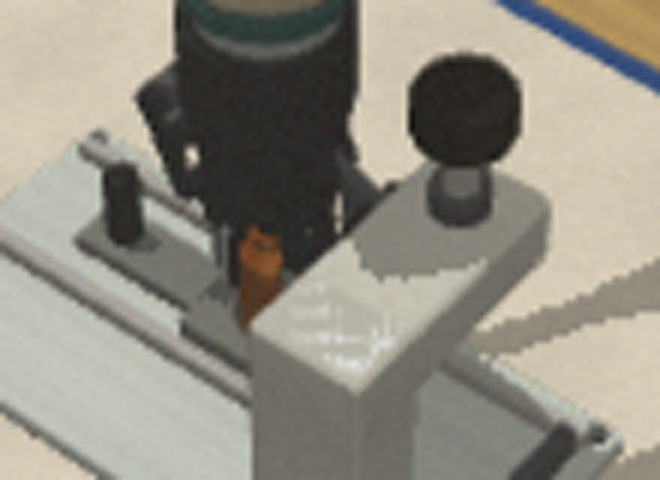

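Scene crop shows the vial standing in the block between the fingers, no lean; the 12.7 N up-force tells it is on the floor. Release.

Call:
{"method": "send_rows", "body": {
  "plan": [
    {"linear": [0,0,-0.0005],"delta_rot": [0,0,0],"fingers": 0.035},
    {"linear": [0,0,0],"delta_rot": [0,0,0],"fingers": 0.045},
    {"linear": [0,0,0],"delta_rot": [0,0,0],"fingers": 0.06},
    {"linear": [0,0,0],"delta_rot": [0,0,0],"fingers": 0.06},
    {"linear": [0,0,0],"delta_rot": [0,0,0],"fingers": 0.06},
    {"linear": [0,0,-0.015],"delta_rot": [0,0,0],"fingers": 0.06},
    {"linear": [0,0,-0.025],"delta_rot": [0,0,0],"fingers": 0.06},
    {"linear": [0,0,-0.03],"delta_rot": [0,0,0],"fingers": 0.06},
    {"linear": [0,0,-0.03],"delta_rot": [0,0,0],"fingers": 0.06},
    {"linear": [0,0,0],"delta_rot": [0,0,0],"fingers": 0.06},
    {"linear": [0,0,0],"delta_rot": [0,0,0],"fingers": 0.06}
  ]
}}

```text
clock: 10.27
position: [0.5695, -0.0803, 0.1685]
ee_rot: [-0.002, 0.689, 0.725, -0.002]
contact_force: [-0.2, -0.5, -1.4]
width: 0.0599
```

```bash
python3 - <<'E'
from h import *
import pickle
go((.5752,-.170,.055),3.1)
c=cam("wrist");im=manip.get_image("wrist");pickle.dump(c,open("c7.pkl","wb"));cv2.imwrite("pics/w7full.png",im[:,:,::-1])
cv2.imwrite("pics/w7.png",cv2.resize(im[120:340,90:370],None,fx=2.5,fy=2.5,interpolation=cv2.INTER_CUBIC)[:,:,::-1])
E
```

```text
pos [ 0.5695 -0.0803  0.1685] F [-0.2 -0.5 -1.4] w 0.0599 t 10.27 tilt [-0.33  0.01]
shift [-0.0899  0.0017  0.1134] rot [-0.33 -0.02 -0.14]
```

View pics/w7.png

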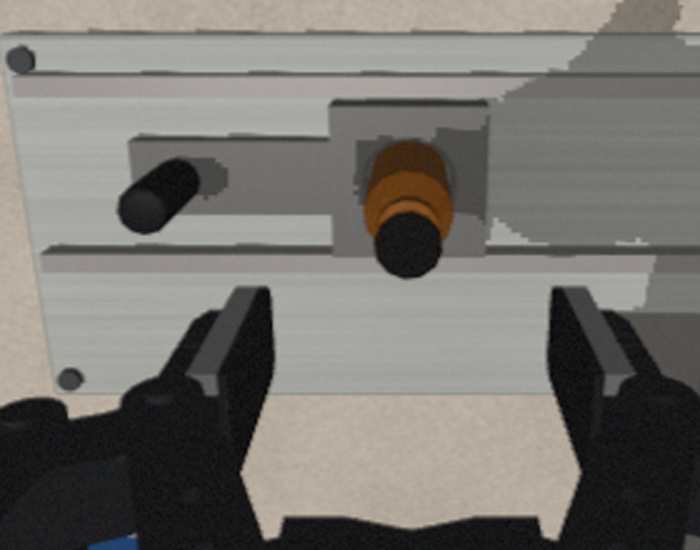

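Wrist view: vial upright in the pocket (stopper at crop (408,243)), post top at crop (141,213). Next the post.

Call:
{"method": "send_rows", "body": {
  "plan": [
    {"linear": [-0.025,0.001,0],"delta_rot": [-0.3,0,0],"fingers": 0.05},
    {"linear": [-0.025,0.001,0],"delta_rot": [0,0,0],"fingers": 0.05},
    {"linear": [-0.025,0,0],"delta_rot": [0,0,0],"fingers": 0.05},
    {"linear": [-0.013,0,0.015],"delta_rot": [0,0,0],"fingers": 0.05},
    {"linear": [0,0,0.025],"delta_rot": [0,0,0],"fingers": 0.05},
    {"linear": [0,0,0.015],"delta_rot": [0,0,0],"fingers": 0.05},
    {"linear": [0,0,0],"delta_rot": [0,0,0],"fingers": 0.05},
    {"linear": [0,0,0],"delta_rot": [0,0,0],"fingers": 0.05},
    {"linear": [0,0,0],"delta_rot": [0,0,0],"fingers": 0.05}
  ]
}}

```text
clock: 11.07
position: [0.5722, -0.17, 0.1019]
ee_rot: [-0.006, 0.688, 0.726, -0.002]
contact_force: [-0.0, 0.2, -0.3]
width: 0.05
```

```bash
python3 - <<'E'
from h import *
import pickle
c=pickle.load(open("c7.pkl","rb"));p=onz(0,(146.4,205.2),.064,c);print("post",p)
go((p[0],p[1],.057),3.1)
E
```

```text
post [ 0.57625716 -0.17095998  0.064     ]
pos [ 0.5722 -0.17    0.1019] F [-0.   0.2 -0.3] w 0.05 t 11.07 tilt [-0.7   0.34]
shift [-0.0015  0.0045  0.0448] rot [-0.68 -0.38 -0.07]
```

Call:
{"method": "send_rows", "body": {
  "plan": [
    {"linear": [-0.0015,0.003,0.01],"delta_rot": [-0.7,-0.4,0],"fingers": 0.05},
    {"linear": [0,0.0005,0.015],"delta_rot": [0,0,0],"fingers": 0.05},
    {"linear": [0,0,0.012],"delta_rot": [0,0,0],"fingers": 0.05},
    {"linear": [0,0,0.004],"delta_rot": [0,0,0],"fingers": 0.05},
    {"linear": [0,0,0],"delta_rot": [0,0,0],"fingers": 0.05},
    {"linear": [0,0,0],"delta_rot": [0,0,0],"fingers": 0.05}
  ]
}}

```text
clock: 11.57
position: [0.5791, -0.1706, 0.0642]
ee_rot: [0.004, 0.687, 0.727, 0.002]
contact_force: [-0.1, 0.8, 0.3]
width: 0.0504
```

```bash
python3 - <<'E'
from h import *
go((.5755,-.171,.056),3.1)
E
```

```text
pos [ 0.5791 -0.1706  0.0642] F [-0.1  0.8  0.3] w 0.0504 t 11.57 tilt [ 0.49 -0.2 ]
shift [-0.0002 -0.0037  0.0082] rot [0.47 0.23 0.09]
```

Call:
{"method": "send_rows", "body": {
  "plan": [
    {"linear": [0,-0.002,0.004],"delta_rot": [0.3,0.1,0],"fingers": 0.045},
    {"linear": [0,0,0.003],"delta_rot": [0,0,0],"fingers": 0.035},
    {"linear": [0,0,0],"delta_rot": [0,0,0],"fingers": 0.028},
    {"linear": [0,0,0],"delta_rot": [0,0,0],"fingers": 0.02},
    {"linear": [0,0,0],"delta_rot": [0,0,0],"fingers": 0.012},
    {"linear": [0,0,0],"delta_rot": [0,0,0],"fingers": 0.012},
    {"linear": [0,0,0],"delta_rot": [0,0,0],"fingers": 0.012}
  ],
  "force": 25
}}

```text
clock: 12.15
position: [0.5787, -0.1709, 0.0597]
ee_rot: [0.004, 0.687, 0.727, 0.001]
contact_force: [0.1, -0.0, -0.8]
width: 0.0171
```

```bash
python3 - <<'E'
from h import *
p=manip.get_state()["position"];y=np.radians(3.1)
go(p+.11*np.array([-np.sin(y),np.cos(y),0]),3.1)
E
```

```text
pos [ 0.5787 -0.1709  0.0597] F [ 0.1 -0.  -0.8] w 0.0171 t 12.15 tilt [ 0.43 -0.21]
shift [ 0.11    0.0002 -0.0004] rot [0.41 0.23 0.11]
```

Call:
{"method": "send_rows", "body": {
  "plan": [
    {"linear": [0.002,0,0],"delta_rot": [0,0,0],"fingers": 0.012},
    {"linear": [0.004,0,0],"delta_rot": [0,0,0],"fingers": 0.012},
    {"linear": [0.006,0,0],"delta_rot": [0,0,0],"fingers": 0.012},
    {"linear": [0.007,0,0],"delta_rot": [0,0,0],"fingers": 0.012},
    {"linear": [0.007,0,0],"delta_rot": [0,0,0],"fingers": 0.012},
    {"linear": [0.007,0,0],"delta_rot": [0,0,0],"fingers": 0.012},
    {"linear": [0.007,0,0],"delta_rot": [0,0,0],"fingers": 0.012},
    {"linear": [0.007,0,0],"delta_rot": [0,0,0],"fingers": 0.012},
    {"linear": [0.007,0,0],"delta_rot": [0,0,0],"fingers": 0.012},
    {"linear": [0.006,0,0],"delta_rot": [0,0,0],"fingers": 0.012},
    {"linear": [0.004,0,0],"delta_rot": [0,0,0],"fingers": 0.012},
    {"linear": [0.002,0,0],"delta_rot": [0,0,0],"fingers": 0.012}
  ]
}}

```text
clock: 13.15
position: [0.575, -0.0998, 0.0598]
ee_rot: [0.006, 0.687, 0.727, 0.0]
contact_force: [0.6, -3.1, -0.5]
width: 0.0173
```

```bash
python3 - <<'E'
from h import *
y=np.radians(3.1);go(np.array([.5787,-.1709,.0597])+.0985*np.array([-np.sin(y),np.cos(y),0]),3.1)
E
```

```text
pos [ 0.575  -0.0998  0.0598] F [ 0.6 -3.1 -0.5] w 0.0173 t 13.15 tilt [ 0.53 -0.43]
shift [ 0.0273 -0.0001 -0.0001] rot [0.51 0.46 0.19]
```

Call:
{"method": "send_rows", "body": {
  "plan": [
    {"linear": [0.004,0,0],"delta_rot": [0,0,0],"fingers": 0.012},
    {"linear": [0.005,0,0],"delta_rot": [0,0,0],"fingers": 0.012},
    {"linear": [0.005,0,0],"delta_rot": [0,0,0],"fingers": 0.012},
    {"linear": [0.004,0,0],"delta_rot": [0,0,0],"fingers": 0.012},
    {"linear": [0.002,0,0],"delta_rot": [0,0,0],"fingers": 0.012},
    {"linear": [0.002,0,0],"delta_rot": [0,0,0],"fingers": 0.012},
    {"linear": [0.002,0,0],"delta_rot": [0,0,0],"fingers": 0.012}
  ]
}}

```text
clock: 13.73
position: [0.5737, -0.0733, 0.0597]
ee_rot: [0.006, 0.687, 0.727, 0.001]
contact_force: [0.2, -2.5, -1.2]
width: 0.0169
```

Call:
{"method": "send_rows", "body": {
  "plan": [
    {"linear": [0.002,0,0],"delta_rot": [0,0,0],"fingers": 0.012},
    {"linear": [0.002,0,0],"delta_rot": [0,0,0],"fingers": 0.012},
    {"linear": [0.002,0,0],"delta_rot": [0,0,0],"fingers": 0.012}
  ]
}}

```text
clock: 13.98
position: [0.5737, -0.0726, 0.0597]
ee_rot: [0.01, 0.685, 0.728, -0.003]
contact_force: [-0.7, -10.2, 0.7]
width: 0.0169
```

The shuttle stopped with 10 N after 98.4 mm of travel, which agrees with the distance pocket–knob axis (98.7 mm). Let go and rise.

Call:
{"method": "send_rows", "body": {
  "plan": [
    {"linear": [0,0,0],"delta_rot": [0,0,0],"fingers": 0.03},
    {"linear": [0,0,0],"delta_rot": [0,0,0],"fingers": 0.045},
    {"linear": [0,0,0],"delta_rot": [0,0,0],"fingers": 0.045},
    {"linear": [0,0,0],"delta_rot": [0,0,0],"fingers": 0.045},
    {"linear": [-0.003,0,-0.02],"delta_rot": [0,0,0],"fingers": 0.045},
    {"linear": [0,0,-0.035],"delta_rot": [0,0,0],"fingers": 0.03},
    {"linear": [0,0,-0.035],"delta_rot": [0,0,0],"fingers": 0.02},
    {"linear": [0,0,-0.035],"delta_rot": [0,0,0],"fingers": 0.0},
    {"linear": [0,0,-0.035],"delta_rot": [0,0,0],"fingers": 0.0},
    {"linear": [0,0,-0.035],"delta_rot": [0,0,0],"fingers": 0.0},
    {"linear": [0,0,0],"delta_rot": [0,0,0],"fingers": 0.0},
    {"linear": [0,0,0],"delta_rot": [0,0,0],"fingers": 0.0}
  ]
}}

```text
clock: 14.98
position: [0.569, -0.0704, 0.2591]
ee_rot: [0.004, 0.685, 0.729, -0.006]
contact_force: [-0.1, -0.9, -0.8]
width: 0.0004
```

```bash
python3 - <<'E'
from h import *
import pickle
go((.565,.0174,.29),3.1)
c=cam("wrist");im=manip.get_image("wrist");cv2.imwrite("pics/w8full.png",im[:,:,::-1])
U=proj(0,[[.565,.0174,.223],[.565,.0174,.215],[.575,-.072,.064]],c);print(U)
s=manip.get_image("scene");t=manip.get_image("top")
u=proj("scene",[.565,.0174,.12])[0].astype(int)
o=np.zeros((600,800,3),np.uint8)
o[:450,:400]=cv2.resize(im[120:345,160:360],None,fx=2,fy=2,interpolation=cv2.INTER_CUBIC)
o[:480,400:]=cv2.resize(s[u[1]-60:u[1]+60,u[0]-50:u[0]+50],(400,480),interpolation=cv2.INTER_CUBIC)
cv2.imwrite("pics/w8.png",o[:,:,::-1])
for th in("shaft_top","plunger"):
  for n in("wrist","scene","top"):print(th,n,[(d["p"],d["extent"]) for d in manip.find_in(th,n)[:2]])
E
```

```text
pos [ 0.569  -0.0704  0.2591] F [-0.1 -0.9 -0.8] w 0.0004 t 14.98 tilt [-0.1  -0.84]
shift [ 0.0874  0.0013 -0.0322] rot [-0.14  0.83  0.45]
[[402.00041173 241.31096315]
 [395.72085315 235.62401657]
 [255.12012311 182.77025355]]
shaft_top wrist []
shaft_top scene [(0.74, [275.6, 180.5, 297.3, 199.3])]
shaft_top top [(0.69, [214.1, 180.3, 224.4, 195.1]), (0.24, [375.5, 198.7, 408.3, 225.5])]
plunger wrist [(0.91, [358.8, 202.4, 439.2, 280.1])]
plunger scene [(0.9, [278.1, 179.7, 294.2, 200.6]), (0.63, [138.4, 187.2, 170.5, 215.5])]
plunger top [(0.51, [216.9, 178.4, 227.2, 194.4])]
```

View pics/w8.png

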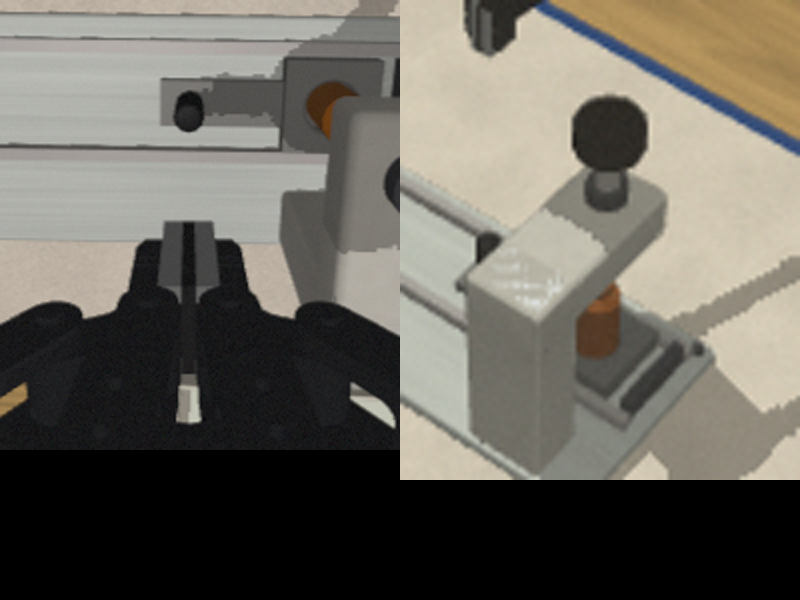

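Left: post and block, vial's body just going under the head; right: vial stands upright straight below the plunger, shuttle in, knob clear. Now move above the knob with shut fingers.

Call:
{"method": "send_rows", "body": {
  "plan": [
    {"linear": [0,0,-0.02],"delta_rot": [0,0.4,0.2],"fingers": 0.0},
    {"linear": [0,0,-0.014],"delta_rot": [0,0,0],"fingers": 0.0},
    {"linear": [0.02,0,0],"delta_rot": [0,0,0],"fingers": 0.0},
    {"linear": [0.025,0,0],"delta_rot": [0,0,0],"fingers": 0.0},
    {"linear": [0.025,0,0],"delta_rot": [0,0,0],"fingers": 0.0},
    {"linear": [0.01,0,0],"delta_rot": [0,0,0],"fingers": 0.0},
    {"linear": [0,0,0],"delta_rot": [0,0,0],"fingers": 0.0},
    {"linear": [0,0,0],"delta_rot": [0,0,0],"fingers": 0.0}
  ]
}}

```text
clock: 16.1
position: [0.5635, 0.0098, 0.2862]
ee_rot: [-0.003, 0.687, 0.726, -0.008]
contact_force: [-0.2, -0.1, -0.3]
width: -0.0001
```

```bash
python3 - <<'E'
from h import *
go((.565,.0174,.25),3.1)
im=manip.get_image("wrist");d=[x["extent"] for x in manip.find_in("plunger","wrist")[:1]]
print(d,proj("wrist",[[.565,.0174,.223],[.565,.0174,.23]]))
E
```

```text
pos [0.5635 0.0098 0.2862] F [-0.2 -0.1 -0.3] w -0.0001 t 16.1 tilt [-0.91 -0.41]
shift [0.0077 0.0025 0.0361] rot [-0.93  0.36  0.04]
[[234.8, 188.7, 294.6, 250.7]] [[266.9796795  224.79415184]
 [267.38587569 228.70895808]]
```

Call:
{"method": "send_rows", "body": {
  "plan": [
    {"linear": [0.006,0.001,0.006],"delta_rot": [-0.5,0.2,0],"fingers": 0.0},
    {"linear": [0,0,0.005],"delta_rot": [0,0,0],"fingers": 0.0},
    {"linear": [0,0,0],"delta_rot": [0,0,0],"fingers": 0.0},
    {"linear": [0,0,0],"delta_rot": [0,0,0],"fingers": 0.0},
    {"linear": [0,0,0],"delta_rot": [0,0,0],"fingers": 0.0}
  ]
}}

```text
clock: 16.62
position: [0.5642, 0.012, 0.2729]
ee_rot: [-0.002, 0.69, 0.724, -0.004]
contact_force: [0.2, 0.1, -0.4]
width: -0.0001
```

```bash
python3 - <<'E'
from h import *
go((.565,.017,.25),3.1)
E
```

```text
pos [0.5642 0.012  0.2729] F [ 0.2  0.1 -0.4] w -0.0001 t 16.62 tilt [-0.47 -0.24]
shift [0.0051 0.0012 0.0229] rot [-0.48  0.21 -0.28]
```

Call:
{"method": "send_rows", "body": {
  "plan": [
    {"linear": [0.003,0.001,0],"delta_rot": [-0.2,0.1,-0.1],"fingers": 0.0},
    {"linear": [0.002,0,0],"delta_rot": [0,0,0],"fingers": 0.0},
    {"linear": [0,0,0.001],"delta_rot": [0,0,0],"fingers": 0.0},
    {"linear": [0,0,0.001],"delta_rot": [0,0,0],"fingers": 0.0},
    {"linear": [0,0,0.001],"delta_rot": [0,0,0],"fingers": 0.0},
    {"linear": [0,0,0.001],"delta_rot": [0,0,0],"fingers": 0.0},
    {"linear": [0,0,0.001],"delta_rot": [0,0,0],"fingers": 0.0},
    {"linear": [0,0,0.001],"delta_rot": [0,0,0],"fingers": 0.0},
    {"linear": [0,0,0.001],"delta_rot": [0,0,0],"fingers": 0.0},
    {"linear": [0,0,0],"delta_rot": [0,0,0],"fingers": 0.0}
  ]
}}

```text
clock: 17.45
position: [0.5654, 0.0171, 0.2656]
ee_rot: [-0.0, 0.689, 0.725, -0.002]
contact_force: [-0.5, -0.1, -0.0]
width: -0.0003
```

```bash
python3 - <<'E'
from h import *
go((.565,.017,.25),3.1)
E
```

```text
pos [0.5654 0.0171 0.2656] F [-0.5 -0.1 -0. ] w -0.0003 t 17.45 tilt [-0.19 -0.13]
shift [-0.     -0.0003  0.0156] rot [-0.2   0.12 -0.2 ]
```

Call:
{"method": "send_rows", "body": {
  "plan": [
    {"linear": [0,0,0.001],"delta_rot": [0,0,0],"fingers": 0.0},
    {"linear": [0,0,0.001],"delta_rot": [0,0,0],"fingers": 0.0},
    {"linear": [0,0,0.001],"delta_rot": [0,0,0],"fingers": 0.0},
    {"linear": [0,0,0.001],"delta_rot": [0,0,0],"fingers": 0.0},
    {"linear": [0,0,0.001],"delta_rot": [0,0,0],"fingers": 0.0},
    {"linear": [0,0,0.001],"delta_rot": [0,0,0],"fingers": 0.0}
  ]
}}

```text
clock: 17.95
position: [0.5655, 0.017, 0.2592]
ee_rot: [-0.0, 0.689, 0.725, -0.002]
contact_force: [-0.1, -0.0, -0.3]
width: -0.0
```

Call:
{"method": "send_rows", "body": {
  "plan": [
    {"linear": [0,0,0.001],"delta_rot": [0,0,0],"fingers": 0.0},
    {"linear": [0,0,0.001],"delta_rot": [0,0,0],"fingers": 0.0},
    {"linear": [0,0,0.001],"delta_rot": [0,0,0],"fingers": 0.0},
    {"linear": [0,0,0.001],"delta_rot": [0,0,0],"fingers": 0.0},
    {"linear": [0,0,0.001],"delta_rot": [0,0,0],"fingers": 0.0}
  ]
}}

```text
clock: 18.37
position: [0.5655, 0.0169, 0.2546]
ee_rot: [0.0, 0.689, 0.725, -0.002]
contact_force: [-1.6, -0.1, 4.5]
width: -0.0001
```

Call:
{"method": "send_rows", "body": {
  "plan": [
    {"linear": [0,0,0.001],"delta_rot": [0,0,0],"fingers": 0.0},
    {"linear": [0,0,0.001],"delta_rot": [0,0,0],"fingers": 0.0},
    {"linear": [0,0,0.001],"delta_rot": [0,0,0],"fingers": 0.0},
    {"linear": [0,0,0.001],"delta_rot": [0,0,0],"fingers": 0.0},
    {"linear": [0,0,0.001],"delta_rot": [0,0,0],"fingers": 0.0}
  ]
}}

```text
clock: 18.78
position: [0.5654, 0.0169, 0.2519]
ee_rot: [0.001, 0.689, 0.725, -0.001]
contact_force: [-2.0, -0.8, 5.9]
width: 0.0001
```

Call:
{"method": "send_rows", "body": {
  "plan": [
    {"linear": [0,0,0.0012],"delta_rot": [0,0,0],"fingers": 0.0},
    {"linear": [0,0,0.0012],"delta_rot": [0,0,0],"fingers": 0.0},
    {"linear": [0,0,0.0012],"delta_rot": [0,0,0],"fingers": 0.0},
    {"linear": [0,0,0.0012],"delta_rot": [0,0,0],"fingers": 0.0},
    {"linear": [0,0,0.0012],"delta_rot": [0,0,0],"fingers": 0.0}
  ]
}}

```text
clock: 19.2
position: [0.5654, 0.017, 0.2483]
ee_rot: [0.002, 0.689, 0.725, -0.0]
contact_force: [-1.3, 0.6, 7.9]
width: 0.0
```

Call:
{"method": "send_rows", "body": {
  "plan": [
    {"linear": [0,0,0.0013],"delta_rot": [0,0,0],"fingers": 0.0},
    {"linear": [0,0,0.0013],"delta_rot": [0,0,0],"fingers": 0.0},
    {"linear": [0,0,0.0013],"delta_rot": [0,0,0],"fingers": 0.0},
    {"linear": [0,0,0.0013],"delta_rot": [0,0,0],"fingers": 0.0}
  ]
}}

```text
clock: 19.53
position: [0.5653, 0.017, 0.2474]
ee_rot: [0.004, 0.689, 0.725, 0.001]
contact_force: [-3.5, -0.1, 10.4]
width: -0.0001
```

Call:
{"method": "send_rows", "body": {
  "plan": [
    {"linear": [0,0,0.0015],"delta_rot": [-0.1,0,0],"fingers": 0.0},
    {"linear": [0,0,0.0016],"delta_rot": [-0.1,0,0],"fingers": 0.0},
    {"linear": [0,0,0.0016],"delta_rot": [-0.1,0,0],"fingers": 0.0},
    {"linear": [0,0,0.0016],"delta_rot": [-0.1,0,0],"fingers": 0.0}
  ]
}}

```text
clock: 19.87
position: [0.565, 0.017, 0.2475]
ee_rot: [0.008, 0.689, 0.725, 0.005]
contact_force: [-3.5, 0.3, 10.7]
width: -0.0002
```

Call:
{"method": "send_rows", "body": {
  "plan": [
    {"linear": [0,0,0.0016],"delta_rot": [0.4,0,0],"fingers": 0.0},
    {"linear": [0,0,0.0017],"delta_rot": [0.4,0,0],"fingers": 0.0},
    {"linear": [0,0,0.0018],"delta_rot": [0.4,0,0],"fingers": 0.0}
  ]
}}

```text
clock: 20.12
position: [0.5654, 0.017, 0.2474]
ee_rot: [0.003, 0.689, 0.725, -0.001]
contact_force: [-3.1, 0.0, 12.4]
width: -0.0001
```

```bash
python3 - <<'E'
from h import *
go((.565,.017,.24),3.1)
E
```

```text
pos [0.5654 0.017  0.2474] F [-3.1  0.  12.4] w -0.0001 t 20.12 tilt [ 0.21 -0.33]
shift [ 0.0001 -0.0005  0.0074] rot [ 0.19  0.34 -0.17]
```

Call:
{"method": "send_rows", "body": {
  "plan": [
    {"linear": [0,0,0.0019],"delta_rot": [0.2,0.1,0],"fingers": 0.0},
    {"linear": [0,0,0.002],"delta_rot": [0.2,0.1,0],"fingers": 0.0},
    {"linear": [0,0,0.002],"delta_rot": [0.2,0.1,0],"fingers": 0.0}
  ]
}}

```text
clock: 20.37
position: [0.5656, 0.0169, 0.2471]
ee_rot: [-0.0, 0.689, 0.725, -0.002]
contact_force: [-3.6, -0.3, 12.7]
width: 0.0002
```

```bash
python3 - <<'E'
from h import *
go((.565,.017,.24),3.1)
E
```

```text
pos [0.5656 0.0169 0.2471] F [-3.6 -0.3 12.7] w 0.0002 t 20.37 tilt [-0.14 -0.11]
shift [ 0.0001 -0.0006  0.0071] rot [-0.15  0.11 -0.15]
```

Call:
{"method": "send_rows", "body": {
  "plan": [
    {"linear": [0,0,0.0023],"delta_rot": [0.1,0.1,0],"fingers": 0.0},
    {"linear": [0,0,0.0023],"delta_rot": [0.1,0.1,0],"fingers": 0.0},
    {"linear": [0,0,0.0023],"delta_rot": [0.1,0.1,0],"fingers": 0.0},
    {"linear": [0,0,0.0023],"delta_rot": [0.1,0,0],"fingers": 0.0}
  ]
}}

```text
clock: 20.7
position: [0.5657, 0.0168, 0.2459]
ee_rot: [-0.002, 0.689, 0.725, -0.0]
contact_force: [-3.2, 0.6, 12.4]
width: 0.0
```

```bash
python3 - <<'E'
from h import *
go((.565,.017,.24),3.1)
E
```

```text
pos [0.5657 0.0168 0.2459] F [-3.2  0.6 12.4] w 0.0 t 20.7 tilt [-0.17  0.11]
shift [ 0.0002 -0.0006  0.0059] rot [-0.16 -0.12 -0.13]
```

Moving at about 12.5 N; carry on with slightly larger steps.

Call:
{"method": "send_rows", "body": {
  "plan": [
    {"linear": [0,0,0.0024],"delta_rot": [0.1,0,0],"fingers": 0.0},
    {"linear": [0,0,0.0024],"delta_rot": [0.1,0,0],"fingers": 0.0},
    {"linear": [0,0,0.0024],"delta_rot": [0.1,0,0],"fingers": 0.0},
    {"linear": [0,0,0.0024],"delta_rot": [0.1,0,0],"fingers": 0.0},
    {"linear": [0,0,0.0024],"delta_rot": [0.1,0,0],"fingers": 0.0},
    {"linear": [0,0,0.0024],"delta_rot": [0.1,0,0],"fingers": 0.0}
  ]
}}

```text
clock: 21.2
position: [0.5656, 0.0169, 0.2443]
ee_rot: [-0.001, 0.688, 0.725, -0.001]
contact_force: [-4.5, 0.5, 13.3]
width: 0.0001
```

```bash
python3 - <<'E'
from h import *
go((.565,.017,.24),3.1)
E
```

```text
pos [0.5656 0.0169 0.2443] F [-4.5  0.5 13.3] w 0.0001 t 21.2 tilt [-0.12 -0.  ]
shift [ 0.0002 -0.0006  0.0043] rot [-0.12 -0.   -0.12]
```

Call:
{"method": "send_rows", "body": {
  "plan": [
    {"linear": [0,0,0.0025],"delta_rot": [0.1,0,0],"fingers": 0.0},
    {"linear": [0,0,0.0025],"delta_rot": [0.1,0,0],"fingers": 0.0},
    {"linear": [0,0,0.0026],"delta_rot": [0.1,0,0],"fingers": 0.0},
    {"linear": [0,0,0.0026],"delta_rot": [0.1,0,0],"fingers": 0.0},
    {"linear": [0,0,0.0026],"delta_rot": [0.1,0,0],"fingers": 0.0},
    {"linear": [0,0,0.0026],"delta_rot": [0.1,0,0],"fingers": 0.0}
  ]
}}

```text
clock: 21.7
position: [0.5656, 0.0169, 0.2426]
ee_rot: [0.001, 0.688, 0.725, -0.001]
contact_force: [-4.1, 0.3, 15.3]
width: -0.0001
```

```bash
python3 - <<'E'
from h import *
go((.565,.017,.24),3.1)
E
```

```text
pos [0.5656 0.0169 0.2426] F [-4.1  0.3 15.3] w -0.0001 t 21.7 tilt [-0.03 -0.13]
shift [ 0.0001 -0.0006  0.0026] rot [-0.03  0.13 -0.1 ]
```

Call:
{"method": "send_rows", "body": {
  "plan": [
    {"linear": [0,0,0.0027],"delta_rot": [0.1,0,0],"fingers": 0.0},
    {"linear": [0,0,0.0027],"delta_rot": [0.1,0,0],"fingers": 0.0},
    {"linear": [0,0,0.0028],"delta_rot": [0.1,0,0],"fingers": 0.0},
    {"linear": [0,0,0.0028],"delta_rot": [0.1,0,0],"fingers": 0.0}
  ]
}}

```text
clock: 22.03
position: [0.5655, 0.017, 0.2413]
ee_rot: [0.002, 0.688, 0.725, -0.001]
contact_force: [-4.6, 1.2, 15.2]
width: -0.0002
```

```bash
python3 - <<'E'
from h import *
go((.565,.017,.24),3.1)
E
```

```text
pos [0.5655 0.017  0.2413] F [-4.6  1.2 15.2] w -0.0002 t 22.03 tilt [ 0.06 -0.22]
shift [ 0.0001 -0.0005  0.0013] rot [ 0.05  0.22 -0.09]
```

Call:
{"method": "send_rows", "body": {
  "plan": [
    {"linear": [0,0,0.0028],"delta_rot": [0.1,0.1,0],"fingers": 0.0},
    {"linear": [0,0,0.0028],"delta_rot": [0.1,0.1,0],"fingers": 0.0},
    {"linear": [0,0,0.0028],"delta_rot": [0.1,0,0],"fingers": 0.0}
  ]
}}

```text
clock: 22.28
position: [0.5655, 0.0169, 0.2404]
ee_rot: [0.001, 0.688, 0.726, 0.0]
contact_force: [-4.4, 0.6, 15.6]
width: -0.0
```

```bash
python3 - <<'E'
from h import *
go((.565,.017,.24),3.1)
E
```

```text
pos [0.5655 0.0169 0.2404] F [-4.4  0.6 15.6] w -0.0 t 22.28 tilt [ 0.12 -0.09]
shift [ 0.0001 -0.0005  0.0004] rot [ 0.12  0.1  -0.07]
```

Call:
{"method": "send_rows", "body": {
  "plan": [
    {"linear": [0,0,0.0028],"delta_rot": [0.2,0.1,0],"fingers": 0.0},
    {"linear": [0,0,0.0028],"delta_rot": [0.2,0,0],"fingers": 0.0},
    {"linear": [0,0,0.0028],"delta_rot": [0.1,0,0],"fingers": 0.0}
  ]
}}

```text
clock: 22.53
position: [0.5656, 0.0169, 0.2404]
ee_rot: [0.001, 0.688, 0.726, -0.0]
contact_force: [-5.2, 0.4, 16.4]
width: -0.0001
```

```bash
python3 - <<'E'
from h import *
go((.565,.017,.24),3.1)
E
```

```text
pos [0.5656 0.0169 0.2404] F [-5.2  0.4 16.4] w -0.0001 t 22.53 tilt [ 0.03 -0.07]
shift [ 0.0001 -0.0006  0.0004] rot [ 0.02  0.07 -0.06]
```

Stopped at z 0.2404; raise the force a little to tell the stop from friction, and hold.

Call:
{"method": "send_rows", "body": {
  "plan": [
    {"linear": [0,0,0.0031],"delta_rot": [0.1,0,0],"fingers": 0.0},
    {"linear": [0,0,0.0034],"delta_rot": [0.1,0,0],"fingers": 0.0},
    {"linear": [0,0,0.0034],"delta_rot": [0.1,0,0],"fingers": 0.0},
    {"linear": [0,0,0.0034],"delta_rot": [0.1,0,0],"fingers": 0.0},
    {"linear": [0,0,0.0034],"delta_rot": [0.1,0,0],"fingers": 0.0}
  ]
}}

```text
clock: 22.95
position: [0.5655, 0.0169, 0.2404]
ee_rot: [0.003, 0.688, 0.726, 0.001]
contact_force: [-5.3, 0.8, 19.1]
width: -0.0003
```

```bash
python3 - <<'E'
from h import *
go((.565,.017,.24),3.1)
E
```

```text
pos [0.5655 0.0169 0.2404] F [-5.3  0.8 19.1] w -0.0003 t 22.95 tilt [ 0.32 -0.2 ]
shift [ 0.0001 -0.0005  0.0004] rot [ 0.31  0.22 -0.04]
```

Call:
{"method": "send_rows", "body": {
  "plan": [
    {"linear": [0,0,0.0036],"delta_rot": [0.2,0,0],"fingers": 0.0},
    {"linear": [0,0,0.0036],"delta_rot": [0.2,0,0],"fingers": 0.0},
    {"linear": [0,0,0.0036],"delta_rot": [0.1,0,0],"fingers": 0.0},
    {"linear": [0,0,0.0036],"delta_rot": [0.1,0,0],"fingers": 0.0}
  ]
}}

```text
clock: 23.28
position: [0.5655, 0.017, 0.2404]
ee_rot: [0.005, 0.688, 0.726, 0.0]
contact_force: [-7.1, 0.9, 20.3]
width: 0.0001
```

Call:
{"method": "send_rows", "body": {
  "plan": [
    {"linear": [0,0,0],"delta_rot": [0,0,0],"fingers": 0.0},
    {"linear": [0,0,-0.002],"delta_rot": [0,0,0],"fingers": 0.0},
    {"linear": [0,0,-0.004],"delta_rot": [0,0,0],"fingers": 0.0},
    {"linear": [0,0,-0.005],"delta_rot": [0,0,0],"fingers": 0.0},
    {"linear": [0,0,-0.006],"delta_rot": [0,0,0],"fingers": 0.0},
    {"linear": [0,0,-0.01],"delta_rot": [0,0,0],"fingers": 0.0},
    {"linear": [0,0,-0.02],"delta_rot": [0,0,0],"fingers": 0.0},
    {"linear": [0,0,-0.02],"delta_rot": [0,0,0],"fingers": 0.0},
    {"linear": [-0.03,0,-0.01],"delta_rot": [0,0,0],"fingers": 0.0},
    {"linear": [-0.03,-0.03,0],"delta_rot": [0,0,0],"fingers": 0.0},
    {"linear": [-0.03,-0.03,0],"delta_rot": [0,0,0],"fingers": 0.0},
    {"linear": [0,0,0],"delta_rot": [0,0,0],"fingers": 0.0}
  ]
}}

```text
clock: 24.28
position: [0.5105, -0.0776, 0.3238]
ee_rot: [0.006, 0.686, 0.728, 0.001]
contact_force: [-0.6, 0.2, 0.8]
width: 0.0
```

```bash
python3 - <<'E'
from h import *
st=manip.get_state();print(st["clock"],st["position"],st["contact_force"])
s=manip.get_image("scene");u=proj("scene",[.565,.0174,.12])[0].astype(int)
o=np.zeros((480,800,3),np.uint8);o[:,:400]=cv2.resize(s[u[1]-60:u[1]+60,u[0]-50:u[0]+50],(400,480),interpolation=cv2.INTER_CUBIC)
c=cam("wrist");w=manip.get_image("wrist");o[:300,400:]=cv2.resize(w,(400,300));cv2.imwrite("pics/z9.png",o[:,:,::-1])
for th in("plunger","post"):print(th,[(d["p"],d["extent"]) for d in manip.find_in(th,"scene")[:1]])
E
```

```text
24.2833 [ 0.51053511 -0.07756954  0.3238371 ] [-0.62478152  0.17490224  0.77072352]
plunger [(0.21, [253.2, 211.6, 295.1, 254.1])]
post []
```

View pics/z9.png

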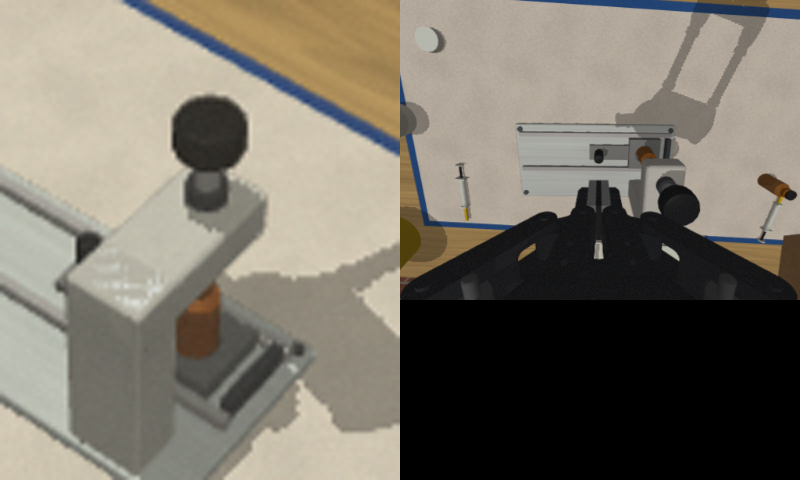

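Scene crop: the knob is back at its old height (top at row 96, as before pressing), the vial upright in the pocket below the head and the shuttle in; the arm is clear of everything. Handing in.

```bash
python3 -c "
from rig import manip
print(manip.sign_off())"
```

```text
the job is handed in; nothing more can be done
None
```

The job is done and handed in at about 24 s of the 72 s; the handing-in reports no verdict.

- **Vial:** I picked the one with the proud stopper: its top measured 78.5 mm high (80 mm expected, 73 mm for the finished vial) and its stem showed in the hand. I stood it in the pocket until it met the floor, with 12.7 N on the tool, and let go.
- **Shuttle:** I slid it by its post over 98.4 mm until it met a firm stop at about 10 N. The measured distance from pocket to plunger axis was 98.7 mm.
- **Press:** I pressed the knob slowly through about 15 mm. It stopped moving at a tool height of 0.2404 m while I raised the force from 15.6 to 20.3 N, and I held it there for about 1 s. The highest force read was about 21.5 N, taken at the end of each move only.
- **Last checks:** The final picture shows the knob back at its old height, the vial upright under the head, the shuttle in and the arm clear.
- **Not confirmed or disagreeing:**
  - I could not see the stopper's final depth under the head, so it rests on the plunger having reached its stop.
  - The first height measurements of the stoppers disagreed by several mm between cameras and were settled from closer views.
  - The vial met the pocket floor about 2 mm lower than I had worked out.
  - In the final picture the network found the plunger only with a low value (0.21) and missed the post, so that check is by eye.

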